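Feel the hidden fan toggle and make sure it is on

TASK

The lamp of the bench fan's switch box is dead and nobody can see whether the toggle deep inside is on. Draw the wooden stick out of its sleeve by the thin blade, lay it down on the white board, take it again by its thick handle and, gently, feel through the box's opening with the blade's tip until it touches the toggle; if the toggle stands in the near (off) position push it over to the far (on) position, and if it is already on leave it on. Then lay the stick down flat on the board again, and do not disturb the two bells or the hammer.

Things in the scene. Friction and masses are not known exactly. Their poses are not given: they have to be found in the camera images.
- stick: loose dark hardwood stick, about 100 g, 200 mm long. Origin: underside of its thick handle at the handle's mid-length; x points along the stick to the blade's tip, z up. Handle: x -47.5 to 47.5 mm, 26 mm wide (y), 30 mm tall. Thin blade: x 47.5 to 152.5 mm, 12 mm wide, 14 mm tall, mid-height 15 mm above the underside. Centre of mass 19 mm ahead of the origin. It rests level on its handle.
- stick_tip (a point): centre of the end face of the stick's blade (152.5 mm ahead of the stick's origin, 15 mm above its underside); axes as the stick's
- sleeve: fixed dark steel block, 115 mm long (x), 52 mm wide, 58 mm tall; origin: centre of its underside. Blind channel 36 mm wide, 38 mm tall, floor 12 mm above the bench, mouth in the -x face. At the start the stick's handle lies in it, the stick's origin at x = 0, pointing to -x, with 95 mm of blade outside; it is free once drawn 110 mm along -x.
- board: fixed white board on the bench, 240 mm (x) by 140 mm (y), 12 mm thick; origin: centre of its underside
- switchbox: fixed grey steel box, 150 mm deep (x), 110 mm wide (y), 105 mm tall, 4 mm walls, closed but for one opening in its -x face. Origin: centre of its underside on the bench; +x points inwards through the opening. The toggle is inside: if off it gives way at about 2 N and, once a level blade 60 mm above the bench has pushed it more than 86 mm behind the front face (100 mm makes sure), falls over to on by itself; each end is a hard stop.
- opening (a point): centre of the opening in the switch box's front (-x) face, 60 mm above the bench, 75 mm from the box's origin; 60 mm wide, 50 mm tall (35 to 85 mm above the bench); axes as the box's: +x points inwards
- hinge (a point): fixed point on the toggle's hinge axis (along y of the box), 90 mm behind the box's front face, 15 mm above the bench. The black toggle paddle (40 mm wide, 10 mm thick, 74 mm long) stands up from it, leaning 0.45 rad to the opening (off) or 0.45 rad away (on); bistable. A level blade 60 mm above the bench meets it 59 mm behind the front face if off, 103 mm if on.
- bell_large: loose brass bell, 95 mm across and 145 mm tall with its loop, standing on the bench; bystander; origin: centre of its underside
- bell_small: loose brass bell, 68 mm across and 105 mm tall with its loop, standing on the bench; bystander; origin: centre of its underside
- hammer: loose hammer lying on the bench; bystander
Mind the look-alikes: they are no part of the job. There is more than one size of the sleeve; the one meant has the size given above.

How it is judged:
By the outcome, as a careful person would: the job done as asked, in the order asked, and still so for the second after the job is handed in, with the robot touching nothing.
It also fails if it takes over 53 s, if anything falls off the work surface, if the arm or the gripper's body presses on something with over 40 N, if the wrist force passes 120 N, or if a joint passes its speed limit or range.

ROBOT

A 6-joint arm with a two-finger parallel gripper is mounted at the origin on the work surface. World frame = base frame: x ahead of the robot, y to its left, z up, the work surface at z = 0. Lengths are in mm, angles in rad, forces in N, time in s.
With the tool pointing down it reaches from about 300 to 1000 mm from the base axis. Payload 5.1 kg.
Tool frame: the origin (TCP) lies between the finger pads; the fingertips stand 22 mm ahead of it and the grasp point (between the pads) lies 3 mm ahead of it; x points along the fingers, z is the direction in which the jaws open and shut, and the axes are right-handed (so a half turn about x gives the same grasp; the last joint's range is limited). The gripper opens to 95 mm and grips with 3 to 60 N. Pads are 20 mm wide; open, the fingers measure 119 mm over their backs; the gripper's body (75 mm by 180 mm) begins 59 mm behind the grasp point.
Start: joints at [-1.253, 0.124, 1.65, -0, 1.367, -0.083], TCP at [253.568, -598.488, 236.656] pointing down, gripper open.
Joint ranges: [-2.61, 2.61], [-1.02, 2.33], [0.03, 2.71], [-1.35, 4.49], [0.32, 2.68], [-2.91, 2.91]. Speed limits (rad/s): [2.57, 2.57, 3.14, 3.14, 3.14, 3.14].

INTERFACE

Orientations are given as a unit quaternion [x, y, z, w].
In Python, from cell import arm gives the robot as it stands.
- The arm moves only by the tool play_rows, never from a script. Its argument "plan" is a list of rows, each a list of 7 numbers: the finger opening in m, from 0 to 0.0951, then the shift along the tool's x, y, z in m, then the turn, a rotation vector about the tool's x, y, z in degrees. In form: [[fingers, tx, ty, tz, wx, wy, wz], ...]. A call has exactly 5 rows; each row shifts and turns the commanded pose from where the row before left it, along the tool's axes as they then stand; what a row does not reach is not made up. A row lasts 1/10 s, in which the tool goes at most 50 mm and 8.59 degrees, less where a joint would pass 70% of its speed; a pose out of reach is approached as far as the arm can. A call is refused whole if a number of a shift passes 0.05 or a number of a turn 8.59, either way. A call with a gripper value outside its range is refused whole. The fingers move at their own pace and stop on an object; the grip force is fixed at half the most. Time passes only in rows, so rows that do not move let the fingers close, or fill a call up. It gives the time, the measured TCP pose, the force and the opening at its end, in the units of the state.
- arm.get_state(): the state, without advancing time (a new reading comes with each control period).
- arm.capture(name): name is "side" or "top"; returns the picture (420x560x3 uint8, red, green, blue); there is no depth.
- arm.calibration(name): a dict with "fx", "fy", "cx", "cy" (pixels), "k1" (the pictures are not rectified: a ray, as slopes to the right and down, at radius r is drawn at 1 + k1 r^2 times it, then the intrinsics apply), "extrinsics" (4x4, takes a point from camera to world coordinates). Camera axes: x right, y up, looking along -z (the intrinsics and any distortion apply to the point x, -y, -z); pixel columns grow to the right and rows downward; lengths in mm; the calibration is good to about 2 mm. A picture is of the moment at which its call begins. calibration takes no time and is no camera call.
- arm.hand_in(): hands the job in, once; it reports no verdict.
The state is a dict: "clock": time; "q": joint angles; "joint_velocities": joint speeds; "tau": joint torques, N m; "tcp_pos": TCP position; "tcp_rot": TCP orientation; "contact_force": force on the tool from outside, world axes, zero at the start; "torque": the same for the moment, N m; "opening": finger opening in mm.
Only numpy, scipy, OpenCV 4.12 (cv2) and the standard library are available. Lean on these libraries where they do the work, as an engineer would, in place of code of your own. Each camera call takes 0.05 s, during which the arm holds its last target.

## Working session

There is one attempt and no reset: what is moved stays moved. The work goes in short steps, Python scripts to look and compute and a tool call to move; the robot and the scene stay as the last step left them, time stands still between calls to the robot, and variables do not carry over. Pictures are saved under pics/ and viewed, and the job is handed in when it is done.

Besides the shell and the picture viewer there is one more tool, called as name(argument=value, ...), one argument or row to a line, values as JSON. play_rows: Moves the arm, as the interface text tells. Its arguments: {"type":"object","properties":{"plan":{"type":"array","items":{"type":"array","items":{"type":"number"}}}},"required":["plan"]}

```bash
ls; mkdir -p pics
python3 - <<'E'
from cell import arm
import cv2
for n in("side","top"):
    im=arm.capture(n); cv2.imwrite(f"pics/{n}0.png",im[:,:,::-1]); c=arm.calibration(n); print(n,c)
print(arm.get_state())
E
```

```text
pics
side {'fx': 486.88842223647816, 'fy': 486.88842223647816, 'cx': 281.9654383296495, 'cy': 204.62080107813148, 'k1': -0.07344383279690331, 'extrinsics': array([[-8.15106916e-01,  2.93264118e-01, -4.99596710e-01,
        -3.75830609e+01],
       [-5.79308567e-01, -4.14887459e-01,  7.01619542e-01,
         8.26923879e+02],
       [-1.51657343e-03,  8.61315595e-01,  5.08068053e-01,
         7.49673036e+02],
       [ 0.00000000e+00,  0.00000000e+00,  0.00000000e+00,
         1.00000000e+00]])}
top {'fx': 511.71119548146953, 'fy': 511.71119548146953, 'cx': 286.9320953747291, 'cy': 208.22451072693892, 'k1': -0.04489064217384717, 'extrinsics': array([[-6.79239578e-02,  9.76743912e-01, -2.03365846e-01,
         3.33305939e+02],
       [-9.97688043e-01, -6.69501934e-02,  1.16721997e-02,
        -9.11809380e+01],
       [-2.21463272e-03,  2.03688495e-01,  9.79033244e-01,
         1.48603098e+03],
       [ 0.00000000e+00,  0.00000000e+00,  0.00000000e+00,
         1.00000000e+00]])}
{'clock': 0.1, 'q': array([-1.25261707e+00,  1.24420919e-01,  1.65152916e+00,  2.06284150e-05,
        1.36749888e+00, -8.26035917e-02]), 'joint_velocities': array([ 0.00073093, -0.00155477, -0.00195957, -0.00048024,  0.00086826,
       -0.0007185 ]), 'tau': array([ 9.82571000e-04, -4.18879795e+01, -3.61097682e+01,  7.76485610e-02,
        4.61618369e-02, -6.52721474e-05]), 'tcp_pos': array([ 253.39805655, -597.98952421,  235.5271043 ]), 'tcp_rot': array([ 0.3908809 ,  0.59003074, -0.39005703,  0.58900879]), 'contact_force': array([ 0.3320551 ,  0.92387551, -0.64288413]), 'torque': array([ 0.02352508, -0.03870747, -0.019603  ]), 'opening': 95.12131202073368}
```

View pics/side0.png

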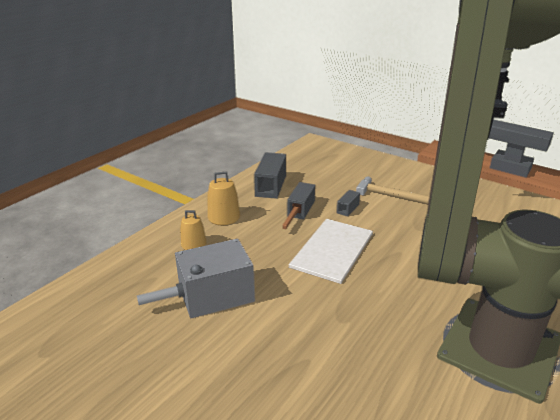

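View pics/top0.png

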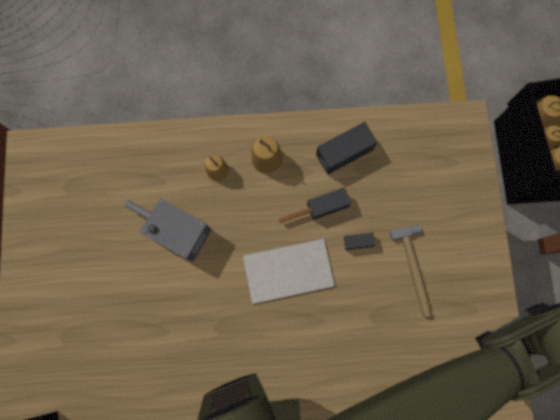

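```bash
cat > h.py <<'E'
import numpy as np, cv2
from cell import arm
def cam(n):
    c=arm.calibration(n);K=np.array([[c['fx'],0,c['cx']],[0,c['fy'],c['cy']],[0,0,1.]]);return K,np.array([c['k1'],0,0,0,0.]),np.array(c['extrinsics'])
def ray(n,p):
    K,d,E=cam(n); u=cv2.undistortPointsIter(np.array([[p]],float),K,d,None,None,(3,50,1e-10))[0,0] if hasattr(cv2,'undistortPointsIter') else cv2.undistortPoints(np.array([[p]],float),K,d)[0,0]
    return E[:3,3],E[:3,:3]@np.array([u[0],-u[1],-1])
def atz(n,p,z):
    o,r=ray(n,p);return o+r*(z-o[2])/r[2]
def tri(ps,pt):
    o1,r1=ray('side',ps);o2,r2=ray('top',pt)
    s=np.linalg.lstsq(np.c_[r1,-r2],o2-o1,rcond=None)[0];a=o1+r1*s[0];b=o2+r2*s[1]
    return (a+b)/2,np.linalg.norm(a-b)
def proj(n,P):
    K,d,E=cam(n);P=np.atleast_2d(P);c=(P-E[:3,3])@E[:3,:3];c=c*[1,-1,-1]
    return cv2.projectPoints(c,np.zeros(3),np.zeros(3),K,d)[0][:,0]
def crop(n,x0,y0,w,h,s,out,im=None):
    im=arm.capture(n)if im is None else im
    cv2.imwrite(out,cv2.resize(im[y0:y0+h,x0:x0+w],None,fx=s,fy=s,interpolation=cv2.INTER_CUBIC)[:,:,::-1])
E
python3 - <<'E'
from h import *
t=cv2.imread('pics/top0.png')[:,:,::-1];s=cv2.imread('pics/side0.png')[:,:,::-1]
crop('top',115,110,160,120+35,5,'pics/t1.png',t) if 0 else None
crop('top',110,180,110,90,7,'pics/t_box.png',t)
crop('top',230,170,150,140,4,'pics/t_sl.png',t)
crop('side',240,150,140,135,4,'pics/s_sl.png',s)
crop('side',130,230,140,90,5,'pics/s_box.png',s)
E
```

```text
(no output)
```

View pics/t_box.png

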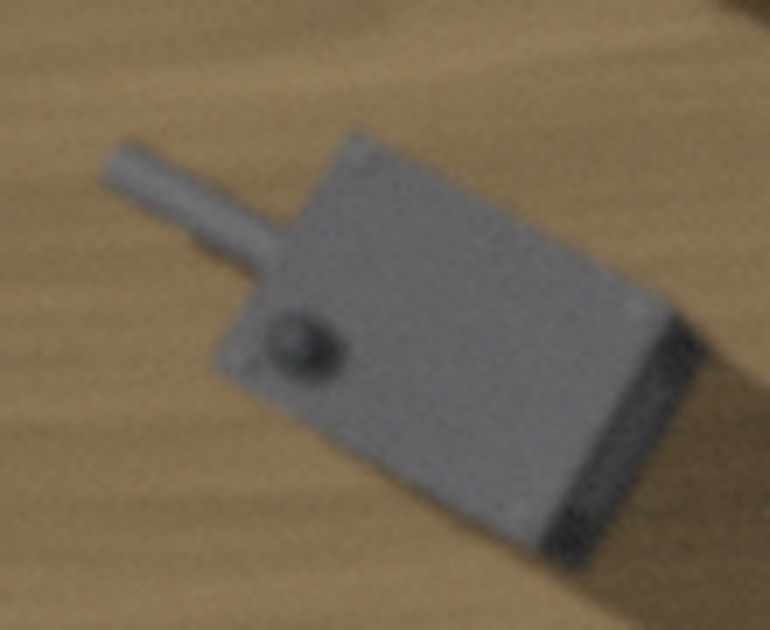

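View pics/t_sl.png

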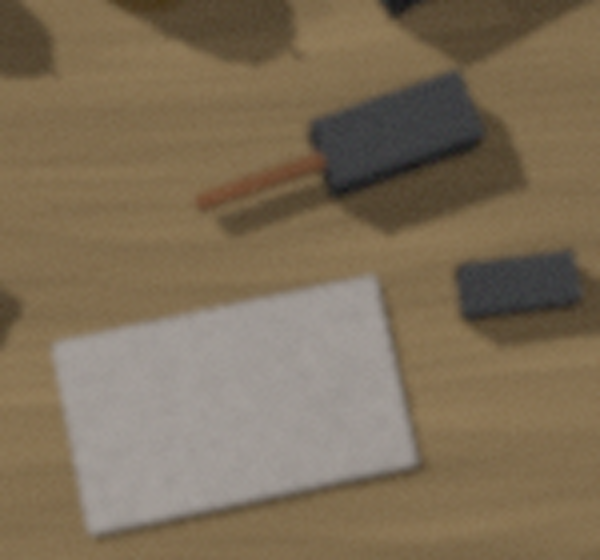

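View pics/s_sl.png

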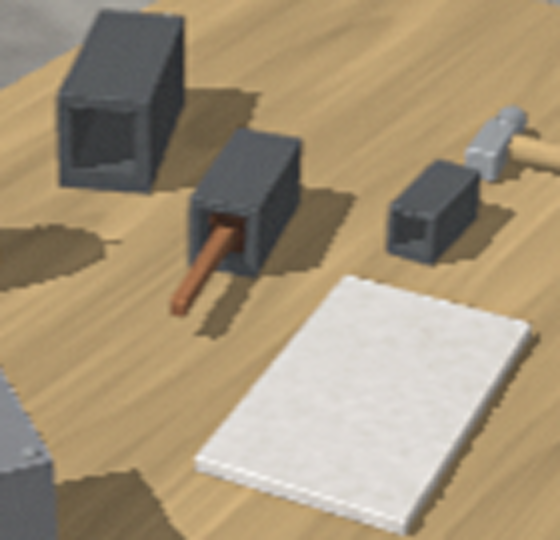

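View pics/s_box.png

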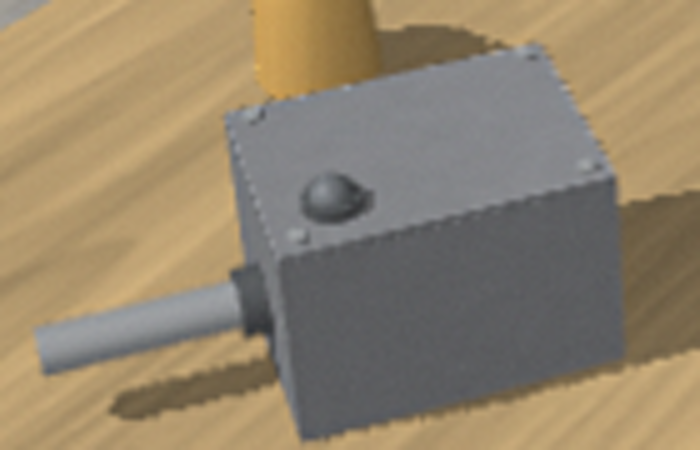

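```bash
cat > fit.py <<'E'
from h import *
from scipy.optimize import least_squares
def un(p,s,ox,oy): p=np.array(p,float);return (p+.5)/s-.5+[ox,oy]
def fit(name,local,obs_t,obs_s,x0):
    # local Nx3, obs lists with None
    def res(v):
        c,s=np.cos(v[2]),np.sin(v[2]);W=np.c_[local[:,0]*c-local[:,1]*s+v[0],local[:,0]*s+local[:,1]*c+v[1],local[:,2]]
        r=[]
        for n,o in(('top',obs_t),('side',obs_s)):
            P=proj(n,W)
            for a,b in zip(P,o):
                if b is not None:r+=list(a-b)
        return np.array(r)
    f=least_squares(res,x0,loss='soft_l1');print(name,f.x,'deg',np.degrees(f.x[2]));print(np.round(f.fun.reshape(-1,2),1).tolist());return f.x
def rect(L,W,z): return np.array([[-L/2,W/2,z],[L/2,W/2,z],[L/2,-W/2,z],[-L/2,-W/2,z]])
E
python3 - <<'E'
from fit import *
T=lambda p:un(p,7,110,180);S=lambda p:un(p,5,130,230)
# +x inwards: from front (B,C right) to back (A,D left) ; right in top=-y so +x ~ +y. left of +x(=+y) is -x world(down)
loc=rect(150,110,105)
x=fit('box',loc,[T((545,550)),T((215,365)),T((357,128)),T((680,305))],[S((617,178)),S((285,258)),S((228,113)),S((540,45))],[600,150,1.2])
T=lambda p:un(p,4,230,170);S=lambda p:un(p,4,240,150)
# sleeve mouth -x is at left(+y) in top; +x ~ -y ; left of that = +x world (up)
loc=rect(115,52,58)
fit('sleeve',loc,[T((313,125)),T((460,72)),T((481,127)),T((333,182))],[S((192,197)),S((238,128)),S((300,140)),S((260,211))],[600,-100,-1.3])
loc=rect(240,140,12)
fit('board',loc,[T((53,342)),T((378,275)),T((418,465)),T((92,533))],[S((197,462)),S((350,278)),S((530,325)),S((408,527))],[500,-100,-1.4])
print('tip z27',atz('top',T((203,202)),27+0),'tri',tri(S((179,305)),T((202,201))))
print('sleeve corners top',[atz('top',T(p),58) for p in((313,125),(460,72))])
print('small sleeve', [atz('top',T(p),40) for p in((460,265),(573,253))],'big',[atz('top',p,80)for p in((318,151),(366,124))])
print('bells',atz('top',(266,148),145),atz('top',(214,160),105),tri((221,175),(266,148)),tri((190,212),(214,160)))
E
```

```text
box [587.24227264 208.91134809   1.01156973] deg 57.95867615608711
[[-1.4, 0.1], [-1.3, 0.7], [-1.0, 0.0], [-0.5, -0.2], [1.3, -2.1], [-0.4, -1.3], [-0.0, -1.2], [0.9, -2.0]]
sleeve [ 641.47421057 -227.52566513   -1.27864584] deg -73.26100998478681
[[-1.6, -0.8], [-1.1, -1.3], [0.5, 1.5], [-0.0, 1.7], [-0.3, -0.3], [-0.1, -0.9], [0.9, -1.3], [0.2, -0.9]]
board [456.6870487  -99.02478175  -1.4326795 ] deg -82.08648867996224
[[-0.6, 0.2], [-0.8, 0.1], [-0.1, 0.2], [-1.1, 0.6], [0.0, -2.5], [-0.4, -2.0], [1.5, -1.4], [-0.1, -2.3]]
tip z27 [602.52639776 -87.22139645  27.        ] tri (array([604.28035309, -86.34392134,  23.69534645]), np.float64(0.801472233320466))
sleeve corners top [array([ 647.25605444, -169.39933294,   58.        ]), array([ 678.95883664, -277.83353361,   58.        ])]
small sleeve [array([ 541.94875635, -267.30351489,   40.        ]), array([ 545.00721761, -348.79906774,   40.        ])] big [array([ 786.92331029, -208.47433932,   80.        ]), array([ 859.55331079, -354.66202243,   80.        ])]
bells [784.33834491 -61.29376284 145.        ] [772.6333604   87.86227878 105.        ] (array([792.93348809, -57.85995033, 134.42276679]), np.float64(11.455403023807069)) (array([777.31504364,  90.18131369,  94.67182482]), np.float64(3.235950405605753))
```

Run:
```python
from fit import *
from scipy.spatial.transform import Rotation as R
st=arm.get_state();print(np.round(R.from_quat(st['tcp_rot']).as_matrix(),3), st['tcp_pos'])
T=lambda p:un(p,4,230,170);S=lambda p:un(p,4,240,150)
loc=rect(115,52,58)
x=fit('sleeve',loc,[T((313,125)),T((460,72)),T((483,133)),T((333,190))],[S((192,197)),S((238,128)),S((300,140)),S((260,211))],[600,-100,-1.3])
print('blade top pts z34', [atz('top',T(p),34) for p in((203,201),(318,161))])
# overlay
for n in('top','side'):
    im=cv2.imread(f'pics/{n}0.png');im=cv2.resize(im,None,fx=4,fy=4,interpolation=cv2.INTER_CUBIC)
    def draw(v,loc,col):
        c,s=np.cos(v[2]),np.sin(v[2]);W=np.c_[loc[:,0]*c-loc[:,1]*s+v[0],loc[:,0]*s+loc[:,1]*c+v[1],loc[:,2]]
        P=(proj(n,W)+.5)*4-.5;cv2.polylines(im,[P.round().astype(int)],True,col,1)
    for z in(0,58):draw(x,rect(115,52,z),(0,255,255))
    r=rect(95,12,34);r[:,0]-=57.5+47.5;draw(x,r,(0,255,0))
    for z in(0,105):draw([587.2,208.9,1.0116],rect(150,110,z),(0,255,255))
    draw([456.7,-99,-1.4327],rect(240,140,12),(0,0,255))
    a=im[680:1280,420:1220+200] if n=='top' else im[600:1280,540:1540]
    cv2.imwrite(f'pics/ov_{n}.png',cv2.resize(a,(800,int(800*a.shape[0]/a.shape[1]))))
```

```text
[[-0.001  0.921  0.39 ]
 [ 0.002  0.39  -0.921]
 [-1.     0.    -0.002]] [ 253.39805655 -597.98952421  235.5271043 ]
sleeve [ 640.27664634 -227.42176641   -1.28095728] deg -73.39344561056518
[[-1.6, -0.4], [-1.0, -0.8], [-0.0, 0.5], [-0.1, 0.1], [0.0, -0.2], [0.3, -0.7], [1.3, -1.2], [0.5, -0.8]]
blade top pts z34 [array([601.96634402, -87.28830158,  34.        ]), array([ 625.65617595, -172.28954958,   34.        ])]
```

View pics/ov_top.png

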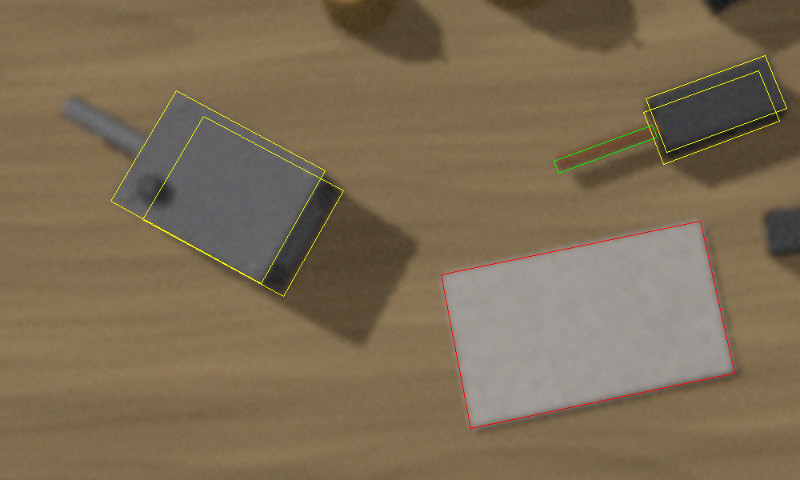

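View pics/ov_side.png

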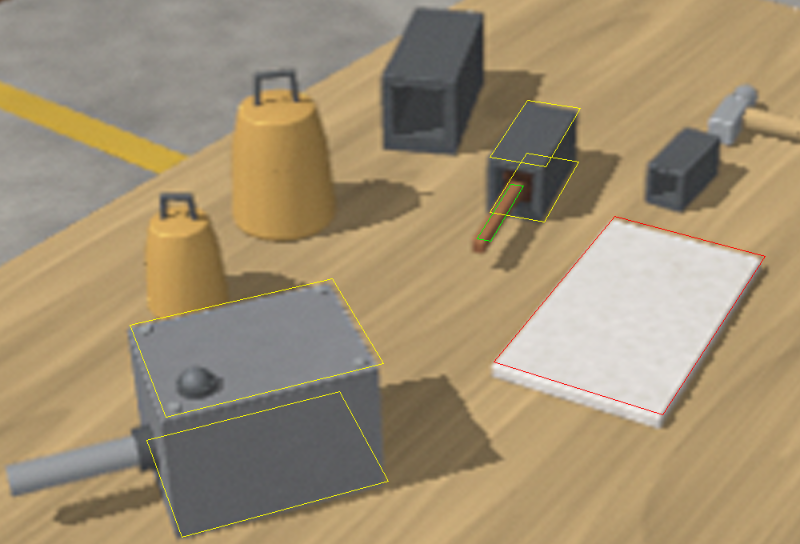

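```bash
cat > plan.py <<'E'
import sys
from h import *
from scipy.spatial.transform import Rotation as R
def go(target,yaw,n,grip,level=True,show=True):
    """rows from measured pose to TCP target, jaw(z axis) yaw deg, n rows"""
    st=arm.get_state();p=st['tcp_pos'];M=R.from_quat(st['tcp_rot']);m=M.as_matrix()
    cy=np.degrees(np.arctan2(m[1,2],m[0,2]))
    d=(yaw-cy+180)%360-180
    print('now',p.round(1),'jaw yaw',round(cy,2),'open',round(st['opening'],1),'F',st['contact_force'].round(1),'tq',st['torque'].round(2),'t',st['clock'],'q6',st['q'][5].round(2))
    z=np.array([np.cos(np.radians(yaw)),np.sin(np.radians(yaw)),0]);x=np.array([0,0,-1.]);y=np.cross(z,x)
    Rt=R.from_matrix(np.c_[x,y,z]);rv=(M.inv()*Rt).as_rotvec()
    step=np.degrees(rv)/n;ds=(np.array(target)-p)/n/1000
    for i in range(n):
        t=M.inv().apply(ds);print('[%.3f, %.4f, %.4f, %.4f, %.2f, %.2f, %.2f]%s'%(grip,*t,*step,',' if (i+1)%5 else '\n'))
        M=M*R.from_rotvec(rv/n)
E
python3 -c "
from plan import *
go([619.5,-154,140],16.6,15,0.06)"
```

```text
now [ 253.4 -598.   235.5] jaw yaw -67.04 open 95.1 F [ 0.3  0.9 -0.6] tq [ 0.02 -0.04 -0.02] t 0.1 q6 -0.08
[0.060, 0.0064, 0.0340, -0.0177, -5.58, -0.01, -0.01],
[0.060, 0.0064, 0.0356, -0.0143, -5.58, -0.01, -0.01],
[0.060, 0.0064, 0.0368, -0.0108, -5.58, -0.01, -0.01],
[0.060, 0.0064, 0.0377, -0.0072, -5.58, -0.01, -0.01],
[0.060, 0.0064, 0.0382, -0.0035, -5.58, -0.01, -0.01]

[0.060, 0.0064, 0.0384, 0.0002, -5.58, -0.01, -0.01],
[0.060, 0.0064, 0.0382, 0.0040, -5.58, -0.01, -0.01],
[0.060, 0.0064, 0.0376, 0.0077, -5.58, -0.01, -0.01],
[0.060, 0.0064, 0.0367, 0.0113, -5.58, -0.01, -0.01],
[0.060, 0.0064, 0.0354, 0.0148, -5.58, -0.01, -0.01]

[0.060, 0.0064, 0.0338, 0.0181, -5.58, -0.01, -0.01],
[0.060, 0.0064, 0.0319, 0.0213, -5.58, -0.01, -0.01],
[0.060, 0.0064, 0.0297, 0.0243, -5.58, -0.01, -0.01],
[0.060, 0.0064, 0.0271, 0.0271, -5.58, -0.01, -0.01],
[0.060, 0.0064, 0.0244, 0.0296, -5.58, -0.01, -0.01]
```

play_rows(
  plan=[
    [0.06,0.006,0.034,-0.0177,-5.58,0,0],
    [0.06,0.006,0.0356,-0.0143,-5.58,0,0],
    [0.06,0.006,0.0368,-0.0108,-5.58,0,0],
    [0.06,0.006,0.0377,-0.0072,-5.58,0,0],
    [0.06,0.006,0.0382,-0.0035,-5.58,0,0],
  ],
)

```text
clock: 0.6
tcp_pos: [376.2, -449.0, 205.9]
tcp_rot: [0.236, 0.667, -0.235, 0.666]
contact_force: [-0.3, 0.1, -1.0]
opening: 62.1
```

play_rows(
  plan=[
    [0.06,0.006,0.0384,0.0002,-5.58,0,0],
    [0.06,0.006,0.0382,0.004,-5.58,0,0],
    [0.06,0.006,0.0376,0.0077,-5.58,0,0],
    [0.06,0.006,0.0367,0.0113,-5.58,0,0],
    [0.06,0.006,0.0354,0.0148,-5.58,0,0],
  ],
)

```text
clock: 1.1
tcp_pos: [498.3, -300.9, 176.0]
tcp_rot: [0.068, 0.704, -0.068, 0.704]
contact_force: [-0.4, -0.1, 0.1]
opening: 59.9
```

play_rows(
  plan=[
    [0.06,0.006,0.0338,0.0181,-5.58,0,0],
    [0.06,0.006,0.0319,0.0213,-5.58,0,0],
    [0.06,0.006,0.0297,0.0243,-5.58,0,0],
    [0.06,0.006,0.0271,0.0271,-5.58,0,0],
    [0.06,0.006,0.0244,0.0296,-5.58,0,0],
  ],
)

```text
clock: 1.6
tcp_pos: [620.0, -152.8, 145.9]
tcp_rot: [-0.104, 0.7, 0.104, 0.699]
contact_force: [0.4, -0.7, 0.8]
opening: 59.9
```

Run:
```python
from plan import *
t=arm.capture('top');s=arm.capture('side')
cv2.imwrite('pics/t2.png',t[:,:,::-1]);cv2.imwrite('pics/s2.png',s[:,:,::-1])
st=arm.get_state();m=R.from_quat(st['tcp_rot']).as_matrix();tip=st['tcp_pos']+22*m[:,0]
print(m.round(3));print('tip proj',proj('top',tip),proj('side',tip))
crop('top',230,130,160,120,5,'pics/t2c.png',t);crop('side',230,130,160,120,5,'pics/s2c.png',s)
go([619.5,-154,30],16.6,5,0.06)
```

```text
[[-0.002 -0.292  0.956]
 [ 0.002  0.956  0.292]
 [-1.     0.002 -0.001]]
tip proj [[302.65368551 205.6785169 ]] [[293.20596344 183.14917722]]
now [ 620.6 -150.7  145. ] jaw yaw 16.98 open 60.1 F [-0.6 -1.1 -0.9] tq [ 0.01 -0.12  0.04] t 1.7 q6 -0.62
[0.060, 0.0230, -0.0006, -0.0004, 0.08, -0.01, -0.02],
[0.060, 0.0230, -0.0006, -0.0004, 0.08, -0.01, -0.02],
[0.060, 0.0230, -0.0006, -0.0004, 0.08, -0.01, -0.02],
[0.060, 0.0230, -0.0006, -0.0004, 0.08, -0.01, -0.02],
[0.060, 0.0230, -0.0006, -0.0004, 0.08, -0.01, -0.02]
```

View pics/t2c.png

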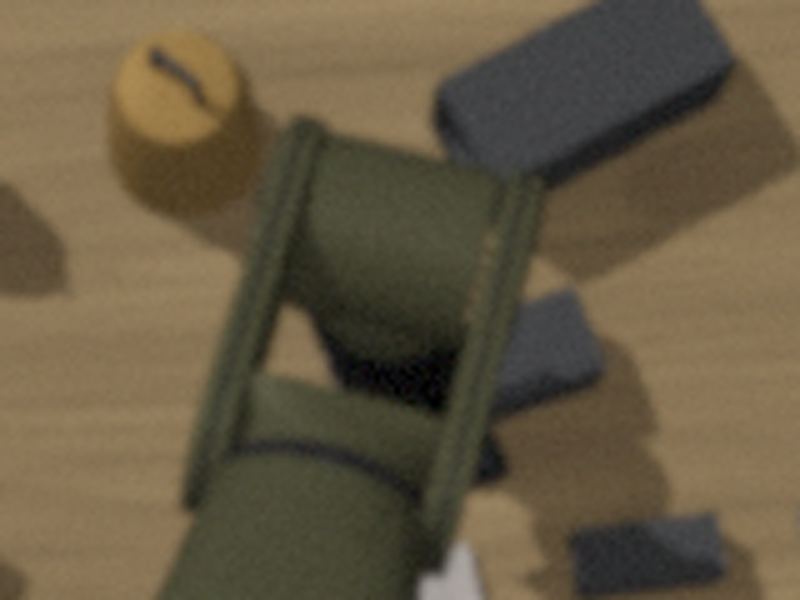

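View pics/s2c.png

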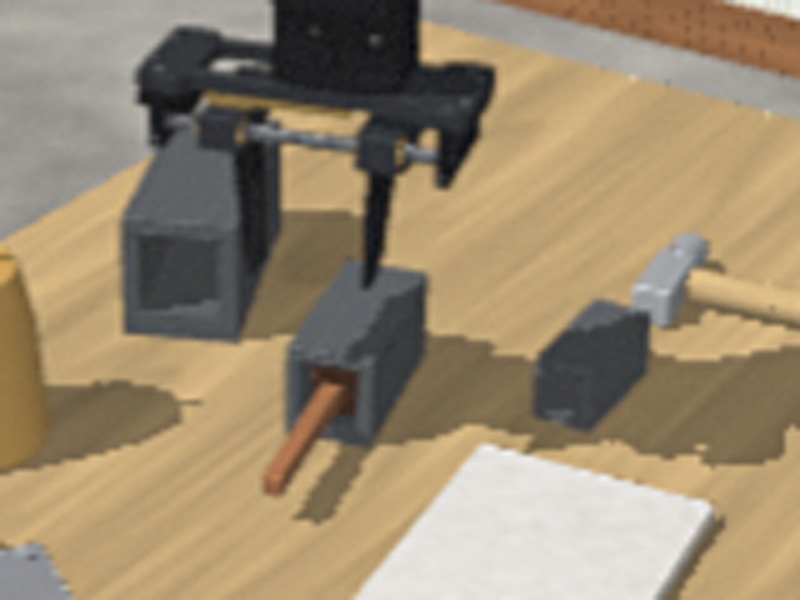

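Run:
```python
from fit import *
C=np.array([1.6,-2.2])
T=lambda p:un(p,7,110,180);S=lambda p:un(p,5,130,230)+C
fit('box',rect(150,110,105),[T((545,550)),T((215,365)),T((357,128)),T((680,305))],[S((617,178)),S((285,258)),S((228,113)),S((540,45))],[600,150,1.2])
T=lambda p:un(p,4,230,170);S=lambda p:un(p,4,240,150)+C
fit('sleeve',rect(115,52,58),[T((313,125)),T((460,72)),T((483,133)),T((333,190))],[S((192,197)),S((238,128)),S((300,140)),S((260,211))],[600,-100,-1.3])
fit('board',rect(240,140,12),[T((53,342)),T((378,275)),T((418,465)),T((92,533))],[S((197,462)),S((350,278)),S((530,325)),S((408,527))],[500,-100,-1.4])
print('tip side z27',atz('side',S((177,306)),27),'top',atz('top',T((199,202)),27),tri(S((177,306)),T((199,202))))
S=lambda p:un(p,5,230,130)+C
print('now side z27',atz('side',S((270,482)),27))
```

```text
box [587.10266912 205.77075263   1.00782206] deg 57.74395081828352
[[-0.4, 0.1], [-0.2, 0.5], [0.2, -0.1], [0.7, -0.1], [0.6, -0.5], [-1.0, 0.1], [-0.5, 0.3], [0.3, -0.3]]
sleeve [ 639.75997932 -231.13991014   -1.27863411] deg -73.2603381255143
[[-0.3, -0.3], [0.2, -0.8], [1.3, 0.5], [1.3, 0.2], [-0.7, 1.5], [-0.5, 1.0], [0.4, 0.6], [-0.2, 0.9]]
board [ 455.8847106  -101.43710074   -1.4283852 ] deg -81.84044374975859
[[0.2, 0.7], [-0.1, 0.2], [0.8, 0.2], [-0.1, 1.0], [-0.6, -0.5], [-1.5, -0.1], [0.4, 0.4], [-0.6, -0.5]]
tip side z27 [604.93601912 -91.81572998  27.        ] top [602.72437908 -84.32951709  27.        ] (array([600.98922145, -84.75121361,  32.37980373]), np.float64(1.6597700310697892))
now side z27 [605.91363531 -91.89792578  27.        ]
```

play_rows(
  plan=[
    [0.06,0.023,-0.0006,-0.0006,0,0,0],
    [0.06,0.023,-0.0006,-0.0006,0,0,0],
    [0.06,0.023,-0.0006,-0.0006,0,0,0],
    [0.06,0.023,-0.0006,-0.0006,0,0,0],
    [0.06,0.022,-0.0006,-0.0006,0,0,0],
  ],
)

```text
clock: 2.2
tcp_pos: [616.6, -158.6, 31.4]
tcp_rot: [-0.102, 0.7, 0.102, 0.699]
contact_force: [1.3, -0.6, -0.5]
opening: 59.5
```

Run:
```python
from plan import *
s=arm.capture('side')
crop('side',250,150,110,85,7,'pics/s3c.png',s)
go([619.5,-154,30],16.7,1,0.06)
```

```text
now [ 613.8 -157.8   27. ] jaw yaw 16.58 open 60.0 F [-2.  -0.4 -1.7] tq [ 0.05 -0.01 -0.01] t 2.25 q6 -0.63
[0.060, -0.0030, 0.0020, 0.0065, -0.12, -0.37, -0.24],
```

View pics/s3c.png

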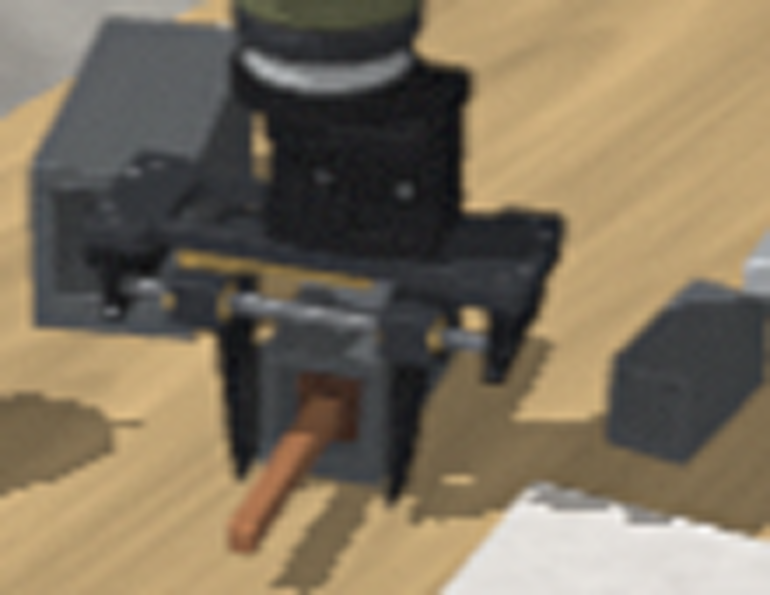

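play_rows(
  plan=[
    [0.06,-0.003,0.003,0.004,0,0,0],
    [0.06,0,0,0,0,0,0],
    [0.03,0,0,0,0,0,0],
    [0.025,0,0,0,0,0,0],
    [0.025,0,0,0,0,0,0],
  ],
)

```text
clock: 2.75
tcp_pos: [621.0, -154.2, 36.7]
tcp_rot: [-0.103, 0.699, 0.102, 0.7]
contact_force: [0.5, 0.2, 0.7]
opening: 41.2
```

Run:
```python
from plan import *
s=arm.capture('side')
crop('side',250,150,110,85,7,'pics/s4c.png',s)
go([619.5,-154,30],16.7,1,0.06)
```

```text
now [ 620.8 -154.1   36.4] jaw yaw 16.66 open 37.5 F [-0.1 -0.   0.4] tq [-0.02 -0.14 -0.03] t 2.8 q6 -0.62
[0.060, 0.0064, 0.0005, -0.0012, -0.04, 0.05, 0.04],
```

View pics/s4c.png

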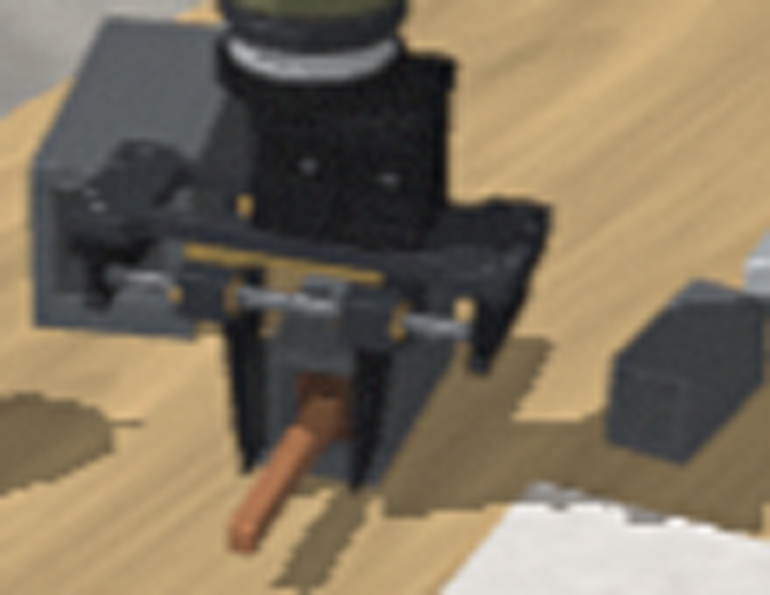

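play_rows(
  plan=[
    [0.036,0.003,0,-0.0005,0,0,0],
    [0.036,0.003,0,-0.0005,0,0,0],
    [0.03,0,0,0,0,0,0],
    [0.015,0,0,0,0,0,0],
    [0.005,0,0,0,0,0,0],
  ],
)

```text
clock: 3.3
tcp_pos: [619.5, -154.3, 29.6]
tcp_rot: [-0.102, 0.7, 0.102, 0.7]
contact_force: [0.5, 0.1, -0.4]
opening: 19.2
```

play_rows(
  plan=[
    [0.0,0,0,0,0,0,0],
    [0.0,0,0,0,0,0,0],
    [0.0,0,0,0,0,0,0],
    [0.0,0,0,0,0,0,0],
    [0.0,0,0,0,0,0,0],
  ],
)

```text
clock: 3.8
tcp_pos: [619.5, -154.3, 29.7]
tcp_rot: [-0.102, 0.7, 0.102, 0.7]
contact_force: [0.0, 0.8, 0.4]
opening: 11.7
```

Run:
```python
from plan import *
s=arm.capture('side')
crop('side',250,150,110,85,7,'pics/s5c.png',s)
p=arm.get_state()['tcp_pos'];
go(p+np.array([-.288*130,.958*130,0]),16.7,10,0.0)
```

```text
now [ 619.5 -154.3   29.7] jaw yaw 16.66 open 12.0 F [ 0.2 -0.3 -0.3] tq [-0.02 -0.1  -0.03] t 3.85 q6 -0.62
[0.000, -0.0000, 0.0130, -0.0000, -0.00, 0.00, 0.00],
[0.000, -0.0000, 0.0130, -0.0000, -0.00, 0.00, 0.00],
[0.000, -0.0000, 0.0130, -0.0000, -0.00, 0.00, 0.00],
[0.000, -0.0000, 0.0130, -0.0000, -0.00, 0.00, 0.00],
[0.000, -0.0000, 0.0130, -0.0000, -0.00, 0.00, 0.00]

[0.000, -0.0000, 0.0130, -0.0000, -0.00, 0.00, 0.00],
[0.000, -0.0000, 0.0130, -0.0000, -0.00, 0.00, 0.00],
[0.000, -0.0000, 0.0130, -0.0000, -0.00, 0.00, 0.00],
[0.000, -0.0000, 0.0130, -0.0000, -0.00, 0.00, 0.00],
[0.000, -0.0000, 0.0130, -0.0000, -0.00, 0.00, 0.00]
```

View pics/s5c.png

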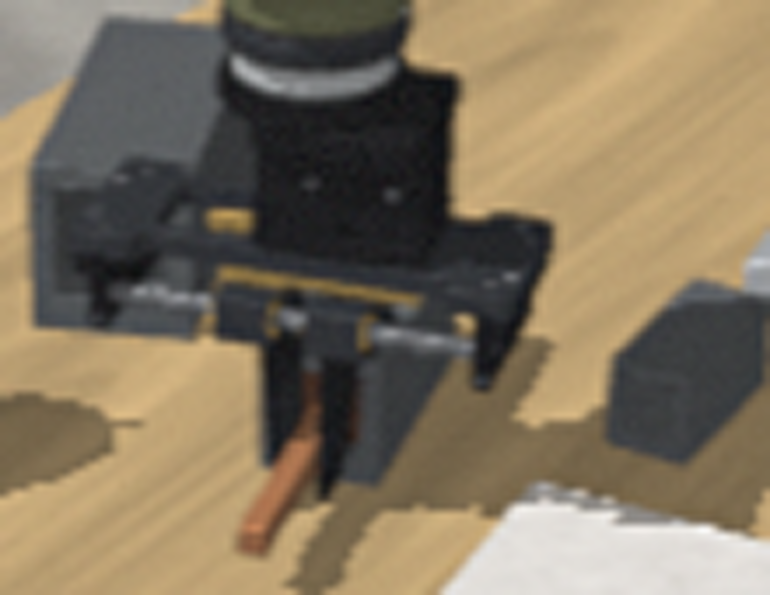

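play_rows(
  plan=[
    [0.0,-0.001,0.006,0,0,0,0],
    [0.0,0,0.01,0,0,0,0],
    [0.0,0,0.012,0,0,0,0],
    [0.0,0,0.012,0,0,0,0],
    [0.0,0,0.01,0,0,0,0],
  ],
)

```text
clock: 4.35
tcp_pos: [604.5, -104.9, 30.5]
tcp_rot: [-0.103, 0.7, 0.103, 0.699]
contact_force: [0.5, -0.4, -0.3]
opening: 11.8
```

play_rows(
  plan=[
    [0.0,0,0.014,0,0,0,0],
    [0.0,0,0.014,0,0,0,0],
    [0.0,0,0.014,0,0,0,0],
    [0.0,0,0.014,0,0,0,0],
    [0.0,0,0.012,0,0,0,0],
  ],
)

```text
clock: 4.85
tcp_pos: [585.2, -39.9, 30.7]
tcp_rot: [-0.103, 0.7, 0.103, 0.7]
contact_force: [-0.6, -0.1, -0.8]
opening: 11.9
```

play_rows(
  plan=[
    [0.0,0,0.008,0,0,0,0],
    [0.0,0,0.008,0,0,0,0],
    [0.0,0,0,0,0,0,0],
    [0.0,0,0,0,0,0,0],
    [0.0,0,0,0,0,0,0],
  ],
)

```text
clock: 5.35
tcp_pos: [581.3, -26.3, 30.8]
tcp_rot: [-0.102, 0.7, 0.102, 0.7]
contact_force: [-0.0, -0.1, -0.8]
opening: 11.6
```

Run:
```python
from plan import *
s=arm.capture('side')
crop('side',220,150,140,110,5,'pics/s6c.png',s)
go([0,0,0],16.7,1,0.0)
```

```text
now [581.2 -26.4  30.7] jaw yaw 16.63 open 12.1 F [ 0.7 -0.6 -0.6] tq [-0.   -0.12  0.03] t 5.4 q6 -0.43
[0.000, 0.0306, 0.1916, -0.5494, -0.07, 0.01, 0.01],
```

View pics/s6c.png

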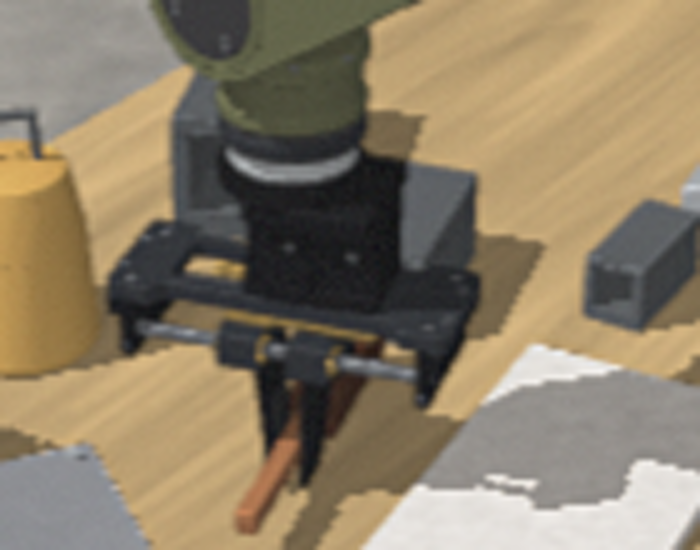

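Run:
```python
from plan import *
go([452.3,-76.2,66],8.2,5,0.0)
```

```text
now [581.2 -26.4  30.7] jaw yaw 16.63 open 12.1 F [ 0.7 -0.6 -0.6] tq [-0.   -0.12  0.03] t 5.4 q6 -0.43
[0.000, -0.0071, -0.0022, -0.0276, 1.69, 0.00, 0.00],
[0.000, -0.0071, -0.0030, -0.0275, 1.69, 0.00, 0.00],
[0.000, -0.0071, -0.0038, -0.0274, 1.69, 0.00, 0.00],
[0.000, -0.0071, -0.0046, -0.0273, 1.69, 0.00, 0.00],
[0.000, -0.0071, -0.0054, -0.0271, 1.69, 0.00, 0.00]
```

play_rows(
  plan=[
    [0.0,-0.012,0,0,0,0,0],
    [0.0,-0.012,0,0,0,0,0],
    [0.0,-0.011,0,0,0,0,0],
    [0.0,0,-0.0022,-0.0176,1.69,0,0],
    [0.0,0,-0.003,-0.0275,1.69,0,0],
  ],
)

```text
clock: 5.9
tcp_pos: [540.8, -43.4, 68.2]
tcp_rot: [-0.082, 0.701, 0.081, 0.704]
contact_force: [-1.0, 0.2, -2.2]
opening: 11.6
```

play_rows(
  plan=[
    [0.0,0,-0.0038,-0.0274,1.69,0,0],
    [0.0,0,-0.0046,-0.0273,1.69,0,0],
    [0.0,0,-0.0054,-0.0271,1.69,0,0],
    [0.0,0,0,-0.01,0,0,0],
    [0.0,0,0,0,0,0,0],
  ],
)

```text
clock: 6.4
tcp_pos: [451.5, -74.6, 66.4]
tcp_rot: [-0.051, 0.705, 0.05, 0.706]
contact_force: [0.5, 0.1, -0.7]
opening: 11.7
```

Run:
```python
from plan import *
t=arm.capture('top');s=arm.capture('side')
crop('side',200,160,180,130,4,'pics/s7c.png',s)
go([452.3,-76.2,31],8.2,5,0.0)
```

```text
now [453.  -74.5  66.7] jaw yaw 8.23 open 11.6 F [-0.5  0.4 -1.5] tq [ 0.05 -0.07 -0.01] t 6.5 q6 -0.42
[0.000, 0.0071, -0.0003, -0.0002, 0.01, 0.03, 0.01],
[0.000, 0.0071, -0.0003, -0.0002, 0.01, 0.03, 0.01],
[0.000, 0.0071, -0.0003, -0.0002, 0.01, 0.03, 0.01],
[0.000, 0.0071, -0.0003, -0.0002, 0.01, 0.03, 0.01],
[0.000, 0.0071, -0.0003, -0.0002, 0.01, 0.03, 0.01]
```

View pics/s7c.png

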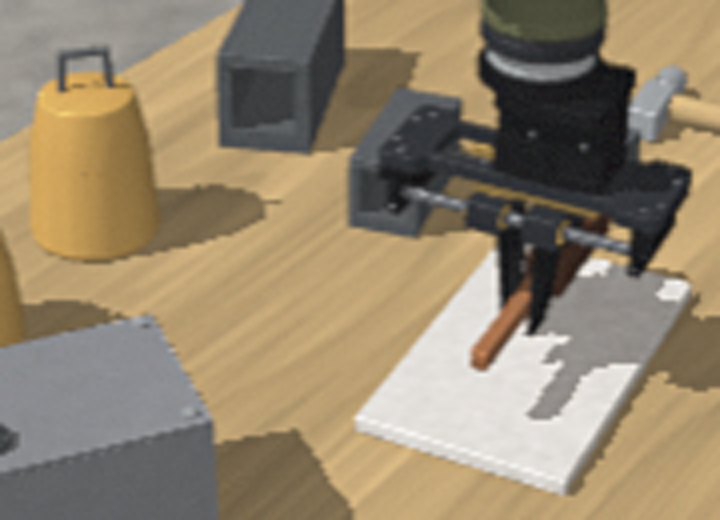

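play_rows(
  plan=[
    [0.0,0.01,0,0,0,0,0],
    [0.0,0.01,0,0,0,0,0],
    [0.0,0.008,0,0,0,0,0],
    [0.0,0.004,0,0,0,0,0],
    [0.0,0.002,0,0,0,0,0],
  ],
)

```text
clock: 7.0
tcp_pos: [451.3, -74.1, 34.1]
tcp_rot: [-0.05, 0.708, 0.052, 0.703]
contact_force: [-18.8, 5.0, 41.1]
opening: 12.2
```

play_rows(
  plan=[
    [0.0,0.001,0,0,0,0,0],
    [0.0,0.001,0,0,0,0,0],
    [0.0,0,0,0,0,0,0],
    [0.0,0,0,0,0,0,0],
    [0.0,0,0,0,0,0,0],
  ],
)

```text
clock: 7.5
tcp_pos: [451.3, -74.1, 34.1]
tcp_rot: [-0.05, 0.708, 0.052, 0.703]
contact_force: [-21.8, 5.5, 43.0]
opening: 12.1
```

Run:
```python
from plan import *
s=arm.capture('side')
crop('side',260,180,130,110,6,'pics/s8c.png',s)
go([452.3,-76.2,31],8.2,1,0.0)
```

```text
now [451.3 -74.1  34.1] jaw yaw 8.26 open 11.3 F [-21.4   5.1  41.6] tq [1.18 3.96 0.03] t 7.55 q6 -0.42
[0.000, 0.0031, -0.0022, 0.0007, 0.05, -0.40, -0.17],
```

View pics/s8c.png

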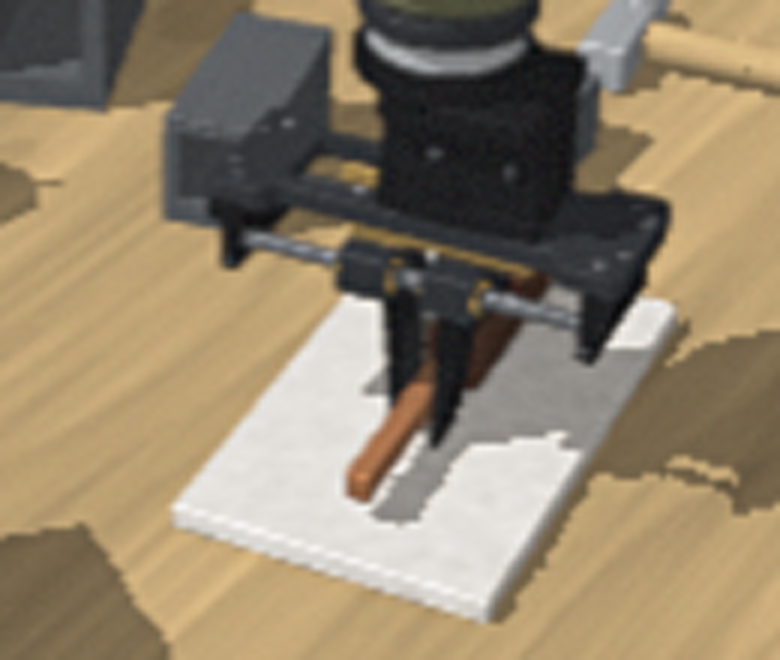

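play_rows(
  plan=[
    [0.0,-0.002,0,0,0,0,0],
    [0.0,-0.002,0,0,0,0,0],
    [0.0,0,0,0,0,0,0],
    [0.0,0,0,0,0,0,0],
    [0.0,0,0,0,0,0,0],
  ],
)

```text
clock: 8.05
tcp_pos: [451.9, -74.3, 34.2]
tcp_rot: [-0.051, 0.706, 0.051, 0.705]
contact_force: [-4.7, 2.0, 10.2]
opening: 11.7
```

Run:
```python
from plan import *
go([452.3,-76.2,31],8.2,1,0.0)
```

```text
now [451.9 -74.3  34.2] jaw yaw 8.23 open 11.7 F [-4.7  2.  10.2] tq [0.3  0.72 0.  ] t 8.05 q6 -0.42
[0.000, 0.0032, -0.0019, 0.0001, 0.03, -0.07, -0.04],
```

play_rows(
  plan=[
    [0.0,-0.0014,0,0,0,0,0],
    [0.0,0,0,0,0,0,0],
    [0.014,0,0,0,0,0,0],
    [0.02,0,0,0,0,0,0],
    [0.035,0,0,0,0,0,0],
  ],
)

```text
clock: 8.55
tcp_pos: [451.7, -74.5, 34.9]
tcp_rot: [-0.051, 0.705, 0.051, 0.705]
contact_force: [-0.0, 0.8, 0.7]
opening: 23.0
```

play_rows(
  plan=[
    [0.05,0,0,0,0,0,0],
    [0.05,-0.01,0,0,0,0,0],
    [0.05,-0.03,0,0,0,0,0],
    [0.05,-0.04,0,0,0,0,0],
    [0.05,-0.01,0,0,0,0,0],
  ],
)

```text
clock: 9.05
tcp_pos: [454.7, -75.3, 130.6]
tcp_rot: [-0.052, 0.702, 0.05, 0.708]
contact_force: [0.2, 0.1, 0.0]
opening: 50.0
```

Run:
```python
from plan import *
t=arm.capture('top');s=arm.capture('side')
crop('side',260,170,130,110,6,'pics/s9c.png',s);crop('top',220,200,150,120,5,'pics/t9c.png',t)
go([452.3,-76.2,31],8.2,1,0.0)
```

```text
now [453.5 -75.  128. ] jaw yaw 8.21 open 49.7 F [ 0.3 -0.2  0.2] tq [-0.   -0.1  -0.05] t 9.15 q6 -0.42
[0.000, 0.0970, -0.0008, -0.0019, 0.01, 0.31, 0.14],
```

View pics/s9c.png

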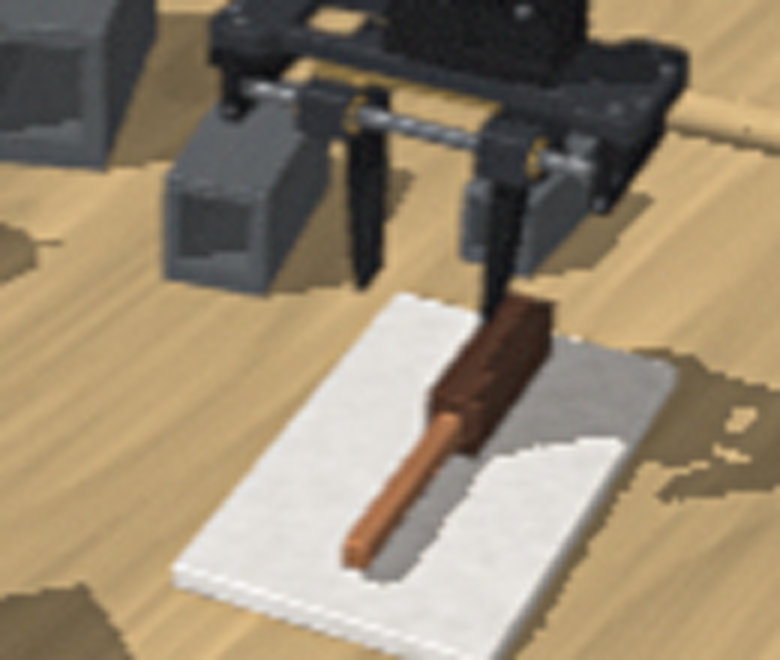

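View pics/t9c.png

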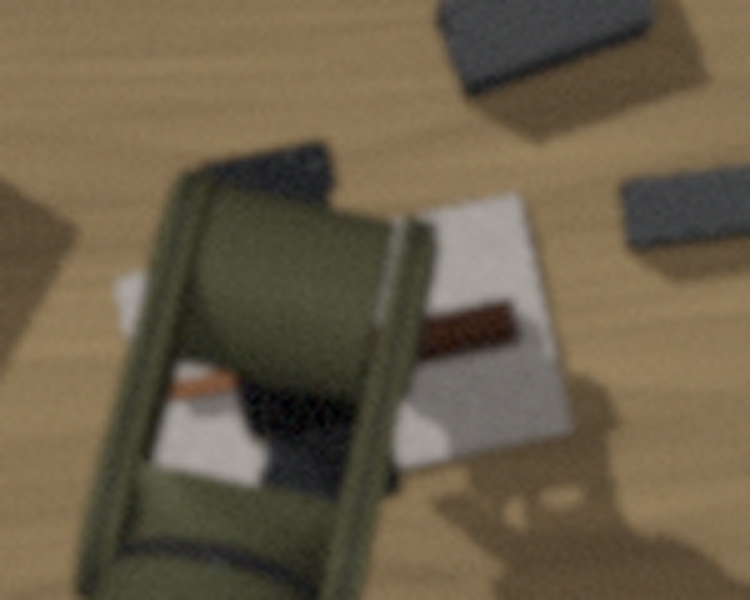

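Run:
```python
from fit import *
C=np.array([1.6,-2.2])
T=lambda p:un(p,5,220,200);S=lambda p:un(p,6,260,170)+C
a,b=atz('top',T((508,302)),42),atz('top',T((519,342)),42-15);print(a,b)
# local: handle top corners rear: (-47.5,13,42),(-47.5,-13,42) ; side: rear-left.. tip top edge
loc=np.array([[-47.5,-13,42],[-47.5,13,42],[47.5,13,42],[152.5,0,27],[47.5,-13,42]],float)
# stick points +y; its left (+y local) = -x world = lower in top image
fit('stick',loc,[T((510,301)),T((520,335)),None,None,None],[S((503,296)),S((554,308)),None,S((355,553)),S((431,392))],[463,-152,1.71])
print(atz('side',S((355,553)),27))
```

```text
[ 477.62271861 -194.81085268   42.        ] [ 455.97254097 -200.28994366   27.        ]
stick [ 460.46256277 -152.99854303    1.71758868] deg 98.41058252736468
[[0.7, -0.8], [0.8, 1.4], [-0.2, -0.3], [0.2, -0.0], [-0.0, 2.0], [-1.2, 0.9]]
[442.35198102  -9.11964011  27.        ]
```

Run:
```python
from plan import *
go([460.8,-147.5,80],8.3,5,0.06)
```

```text
now [453.5 -75.  128. ] jaw yaw 8.21 open 49.7 F [ 0.3 -0.2  0.2] tq [-0.   -0.1  -0.05] t 9.15 q6 -0.42
[0.060, 0.0096, -0.0145, -0.0007, -0.02, 0.06, 0.03],
[0.060, 0.0096, -0.0145, -0.0007, -0.02, 0.06, 0.03],
[0.060, 0.0096, -0.0146, -0.0007, -0.02, 0.06, 0.03],
[0.060, 0.0096, -0.0146, -0.0007, -0.02, 0.06, 0.03],
[0.060, 0.0096, -0.0146, -0.0007, -0.02, 0.06, 0.03]
```

play_rows(
  plan=[
    [0.06,0,-0.015,-0.0007,0,0,0],
    [0.06,0.01,-0.017,-0.0007,0,0,0],
    [0.06,0.015,-0.017,-0.0007,0,0,0],
    [0.06,0.015,-0.017,-0.0007,0,0,0],
    [0.06,0.01,-0.007,-0.0007,0,0,0],
  ],
)

```text
clock: 9.65
tcp_pos: [457.1, -147.5, 72.3]
tcp_rot: [-0.05, 0.707, 0.051, 0.704]
contact_force: [-0.0, 0.7, 0.4]
opening: 59.9
```

play_rows(
  plan=[
    [0.06,0.015,0,0,0,0,0],
    [0.06,0.01,0,0,0,0,0],
    [0.06,0.005,0,0,0,0,0],
    [0.06,0.003,0,0,0,0,0],
    [0.06,0,0,0,0,0,0],
  ],
)

```text
clock: 10.15
tcp_pos: [458.6, -146.9, 41.9]
tcp_rot: [-0.051, 0.705, 0.051, 0.705]
contact_force: [0.4, 1.1, -0.5]
opening: 60.2
```

Run:
```python
from plan import *
s=arm.capture('side')
crop('side',260,150,130,110,6,'pics/s10c.png',s)
go([460.8,-147.5,36],8.3,1,0.06)
```

```text
now [ 458.9 -147.1   42.3] jaw yaw 8.24 open 60.0 F [-0.7 -1.6  0.2] tq [-0.02 -0.12 -0.03] t 10.2 q6 -0.57
[0.060, 0.0063, -0.0007, 0.0018, -0.06, 0.02, 0.01],
```

View pics/s10c.png

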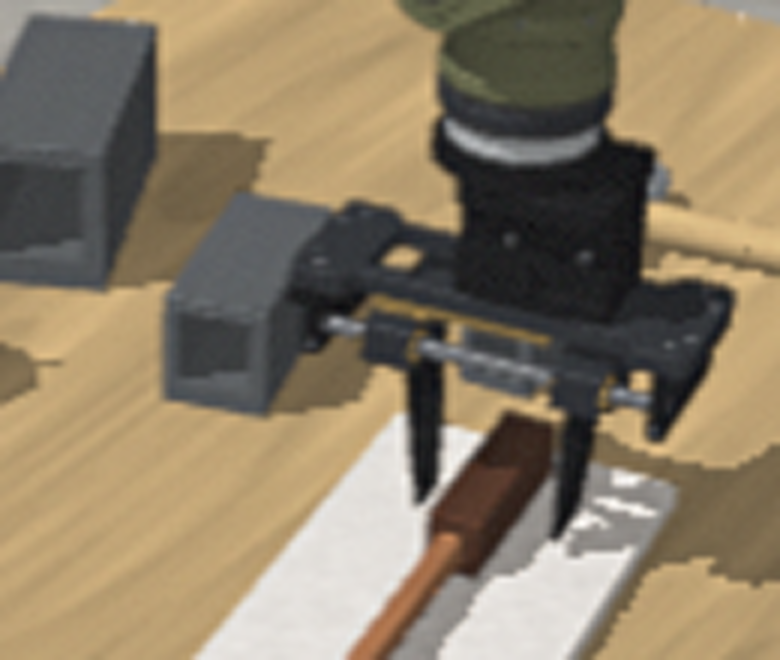

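play_rows(
  plan=[
    [0.06,0.003,0,0.001,0,0,0],
    [0.06,0.003,0,0.0008,0,0,0],
    [0.04,0,0,0,0,0,0],
    [0.034,0,0,0,0,0,0],
    [0.028,0,0,0,0,0,0],
  ],
)

```text
clock: 10.7
tcp_pos: [460.6, -147.0, 36.2]
tcp_rot: [-0.051, 0.705, 0.051, 0.705]
contact_force: [-0.2, -0.3, -0.1]
opening: 41.3
```

play_rows(
  plan=[
    [0.01,0,0,0,0,0,0],
    [0.0,0,0,0,0,0,0],
    [0.0,0,0,0,0,0,0],
    [0.0,0,0,0,0,0,0],
    [0.0,0,0,0,0,0,0],
  ],
)

```text
clock: 11.2
tcp_pos: [460.6, -147.0, 36.1]
tcp_rot: [-0.051, 0.705, 0.051, 0.705]
contact_force: [0.0, -0.1, 0.5]
opening: 25.8
```

Run:
```python
from plan import *
go([460.8,-147.5,36],8.3,1,0.06)
```

```text
now [ 460.6 -147.    36.1] jaw yaw 8.21 open 25.8 F [ 0.  -0.1  0.5] tq [-0.03 -0.16 -0.01] t 11.2 q6 -0.56
[0.060, 0.0001, -0.0005, 0.0002, -0.09, 0.01, 0.01],
```

Run:
```python
from plan import *
go([447.3,-15.7,69],-32.25,10,0.0)
```

```text
now [ 460.6 -147.    36.1] jaw yaw 8.21 open 25.8 F [ 0.  -0.1  0.5] tq [-0.03 -0.16 -0.01] t 11.2 q6 -0.56
[0.000, -0.0033, 0.0132, 0.0006, 4.05, 0.00, 0.00],
[0.000, -0.0033, 0.0132, -0.0004, 4.05, 0.00, 0.00],
[0.000, -0.0033, 0.0131, -0.0013, 4.05, 0.00, 0.00],
[0.000, -0.0033, 0.0130, -0.0022, 4.05, 0.00, 0.00],
[0.000, -0.0033, 0.0128, -0.0031, 4.05, 0.00, 0.00]

[0.000, -0.0033, 0.0126, -0.0040, 4.05, 0.00, 0.00],
[0.000, -0.0033, 0.0123, -0.0049, 4.05, 0.00, 0.00],
[0.000, -0.0033, 0.0119, -0.0058, 4.05, 0.00, 0.00],
[0.000, -0.0033, 0.0114, -0.0066, 4.05, 0.00, 0.00],
[0.000, -0.0033, 0.0109, -0.0074, 4.05, 0.00, 0.00]
```

play_rows(
  plan=[
    [0.0,-0.012,0,0,0,0,0],
    [0.0,-0.012,0.0132,0.0006,4.05,0,0],
    [0.0,-0.009,0.0132,-0.0004,4.05,0,0],
    [0.0,0,0.0131,-0.0013,4.05,0,0],
    [0.0,0,0.013,-0.0022,4.05,0,0],
  ],
)

```text
clock: 11.7
tcp_pos: [455.5, -94.1, 70.3]
tcp_rot: [0.05, 0.705, -0.05, 0.706]
contact_force: [0.4, 0.7, -0.6]
opening: 25.9
```

play_rows(
  plan=[
    [0.0,0,0.0128,-0.0031,4.05,0,0],
    [0.0,0,0.0126,-0.004,4.05,0,0],
    [0.0,0,0.0123,-0.0049,4.05,0,0],
    [0.0,0,0.0119,-0.0058,4.05,0,0],
    [0.0,0,0.0114,-0.0066,4.05,0,0],
  ],
)

```text
clock: 12.2
tcp_pos: [448.6, -28.2, 69.8]
tcp_rot: [0.173, 0.685, -0.173, 0.686]
contact_force: [0.4, -0.1, -0.2]
opening: 25.9
```

play_rows(
  plan=[
    [0.0,0,0.0109,-0.0074,4.05,0,0],
    [0.0,0,0,0,0,0,0],
    [0.0,0,0,0,0,0,0],
    [0.0,0,0,0,0,0,0],
    [0.0,0,0,0,0,0,0],
  ],
)

```text
clock: 12.7
tcp_pos: [447.4, -16.1, 69.2]
tcp_rot: [0.197, 0.679, -0.197, 0.679]
contact_force: [-0.3, -0.8, -0.5]
opening: 26.1
```

Run:
```python
from plan import *
t=arm.capture('top');s=arm.capture('side')
cv2.imwrite('pics/t11.png',t[:,:,::-1]);cv2.imwrite('pics/s11.png',s[:,:,::-1])
crop('side',200,180,160,130,5,'pics/s11c.png',s);crop('top',150,190,150,120,5,'pics/t11c.png',t)
go([447.3,-15.7,69],-32.25,1,0.0)
```

```text
now [447.3 -16.1  69.1] jaw yaw -32.31 open 25.7 F [ 0.6 -0.2 -0.6] tq [-0.02 -0.05  0.03] t 12.8 q6 0.41
[0.000, 0.0001, 0.0003, -0.0002, -0.06, 0.00, 0.00],
```

View pics/s11c.png

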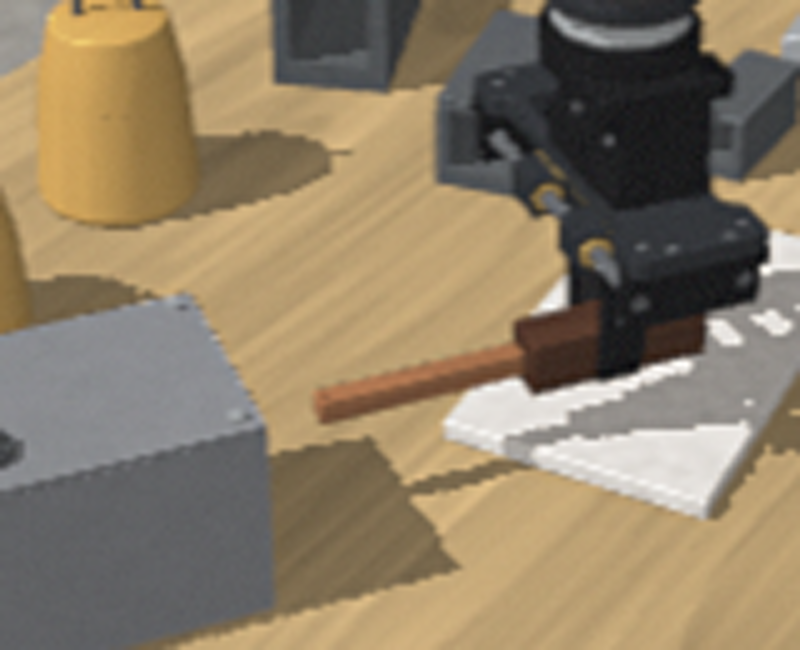

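View pics/t11c.png

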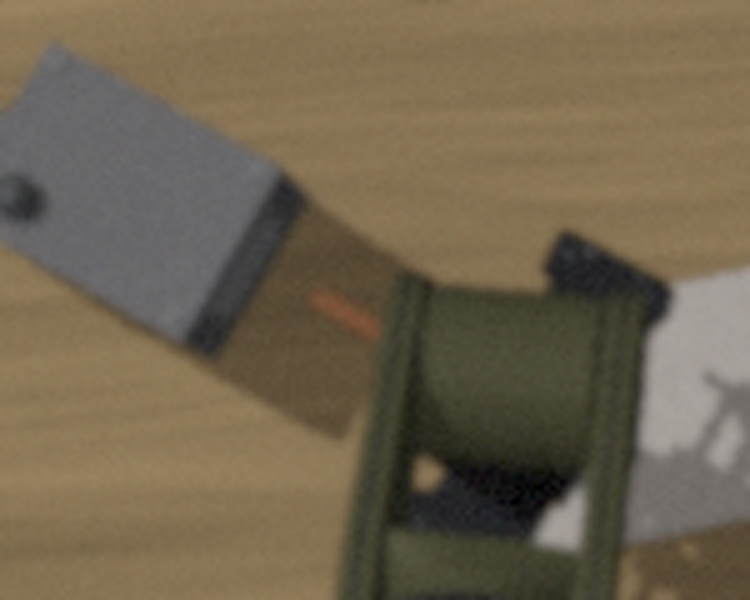

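Run:
```python
from fit import *
C=np.array([1.6,-2.2])
T=lambda p:un(p,5,150,190);S=lambda p:un(p,5,200,180)+C
tip=atz('top',T((315,297)),60);b=atz('top',T((374,332)),64);print('tip top',tip,b,np.degrees(np.arctan2(*(tip-b)[1::-1])))
print('tri',tri(S((321,406)),T((315,297))),atz('side',S((321,406)),60))
# front edge top now
e1,e2=atz('top',T((281,172)),105),atz('top',T((188,343)),105);print('edge',e1,e2,(e1+e2)/2,np.linalg.norm(e1-e2))
g1,g2=atz('top',T((303,201)),0),atz('top',T((212,356)),0);print('base',g1,g2,(g1+g2)/2)
d=np.array([np.cos(np.radians(57.75)),np.sin(np.radians(57.75))]);n=np.array([-d[1],d[0]])
for o in(np.array([547.1,142.4]),((e1+e2)/2)[:2],((g1+g2)/2)[:2]): print('along,lat of tip rel',(tip[:2]-o)@d,(tip[:2]-o)@n)
tc=np.array([447.3,-16.1]);print('tcp rel',(tc-[547.1,142.4])@d,(tc-[547.1,142.4])@n,'FK tip',tc+147*d)
```

```text
tip top [527.24941782 107.71787163  60.        ] [504.87479431  75.04260976  64.        ] 55.59832302525252
tri (array([525.19216949, 106.20894441,  65.07265696]), np.float64(3.115448966429969)) [527.78706198 100.40607073  60.        ]
edge [591.29435043 117.40223976 105.        ] [500.70483876 171.24900391 105.        ] [545.99959459 144.32562184 105.        ] 105.38469355120166
base [592.69492964 120.92838489   0.        ] [504.91410012 177.434379     0.        ] [548.80451488 149.18138195   0.        ]
along,lat of tip rel -39.924199677009646 -1.7186975146179495
along,lat of tip rel -40.965559338714435 -3.676880747988295
along,lat of tip rel -46.56895694042045 -3.8957857059929464
tcp rel -187.3025884284578 -0.17426416656790122 FK tip [525.74133384 108.22198979]
```

play_rows(
  plan=[
    [0.0,0,0.012,-0.001,0,0,0],
    [0.0,0,0.018,-0.001,0,0,0],
    [0.0,0,0.018,0,0,0,0],
    [0.0,0,0.018,0,0,0,0],
    [0.0,0,0.01,0,0,0,0],
  ],
)

```text
clock: 13.3
tcp_pos: [487.1, 51.1, 69.2]
tcp_rot: [0.196, 0.679, -0.196, 0.679]
contact_force: [-0.3, -0.5, -0.9]
opening: 25.8
```

play_rows(
  plan=[
    [0.0,0,0.004,0,0,0,0],
    [0.0,0,0.002,0,0,0,0],
    [0.0,0,0.001,0,0,0,0],
    [0.0,0,0,0,0,0,0],
    [0.0,0,0,0,0,0,0],
  ],
)

```text
clock: 13.8
tcp_pos: [489.7, 55.2, 69.0]
tcp_rot: [0.197, 0.679, -0.197, 0.679]
contact_force: [-0.3, -0.2, -0.6]
opening: 26.0
```

```bash
cat > dep.py <<'E'
from plan import *
st=arm.get_state();d=np.array([np.cos(np.radians(57.75)),np.sin(np.radians(57.75))]);n=np.array([-d[1],d[0]])
r=st['tcp_pos'][:2]-[547.1,142.4]
print('tip depth',(r@d+147).round(1),'lat',(r@n).round(1),'z blade',(st['tcp_pos'][2]-9.1).round(1),'F along',(st['contact_force'][:2]@d).round(2),'Flat',(st['contact_force'][:2]@n).round(2),'Fz',st['contact_force'][2].round(2),'tq',st['torque'].round(2),'open',st['opening'].round(1),'t',st['clock'])
E
python3 dep.py
python3 - <<'E'
from h import *
s=arm.capture('side');crop('side',170,200,160,120,5,'pics/s12c.png',s)
E
```

```text
Traceback (most recent call last):
  File "dep.py", line 4, in <module>
    print('tip depth',(r@d+147).round(1),'lat',(r@n).round(1),'z blade',(st['tcp_pos'][2]-9.1).round(1),'F along',(st['contact_force'][:2]@d).round(2),'Flat',(st['contact_force'][:2]@n).round(2),'Fz',st['contact_force'][2].round(2),'tq',st['torque'].round(2),'open',st['opening'].round(1),'t',st['clock'])
                                                                                                                                                                                                                                                                          ^^^^^^^^^^^^^^^^^^^
AttributeError: 'float' object has no attribute 'round'
```

View pics/s12c.png

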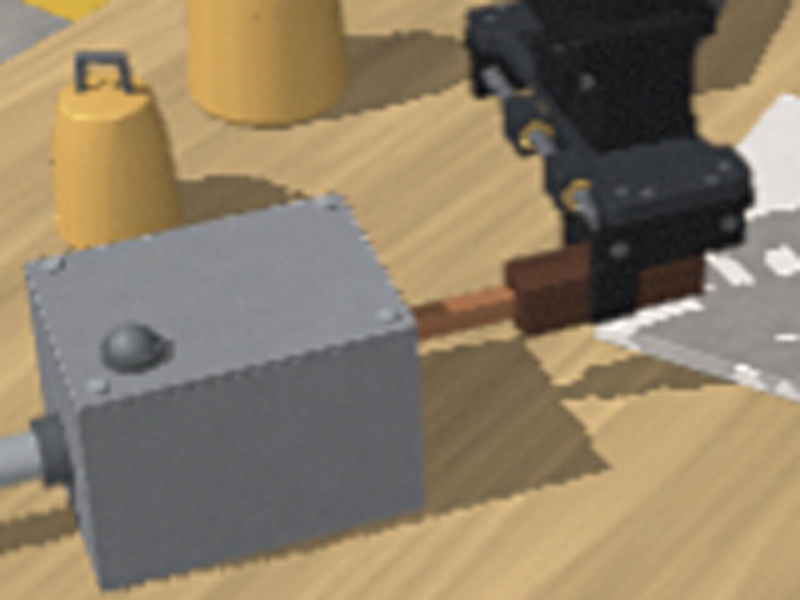

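```bash
sed -i "s/st\['opening'\].round(1)/round(st['opening'],1)/" dep.py; python3 dep.py
```

```text
tip depth 42.7 lat 2.0 z blade 59.9 F along -0.54 Flat -0.57 Fz -1.36 tq [-0.06 -0.04 -0.03] open 26.0 t 13.85
```

play_rows(
  plan=[
    [0.0,0,0.002,0,0,0,0],
    [0.0,0,0.002,0,0,0,0],
    [0.0,0,0.002,0,0,0,0],
    [0.0,0,0.002,0,0,0,0],
    [0.0,0,0.001,0,0,0,0],
  ],
)

```text
clock: 14.35
tcp_pos: [494.9, 63.4, 69.0]
tcp_rot: [0.197, 0.679, -0.197, 0.679]
contact_force: [0.7, -0.7, -0.4]
opening: 25.8
```

```bash
python3 dep.py
```

```text
tip depth 52.3 lat 2.0 z blade 59.9 F along -0.19 Flat -0.94 Fz -0.39 tq [-0.02  0.01 -0.01] open 25.8 t 14.35
```

play_rows(
  plan=[
    [0.0,0,0.001,0,0,0,0],
    [0.0,0,0.001,0,0,0,0],
    [0.0,0,0.001,0,0,0,0],
    [0.0,0,0.001,0,0,0,0],
    [0.0,0,0.001,0,0,0,0],
  ],
)

```text
clock: 14.85
tcp_pos: [497.4, 67.5, 69.0]
tcp_rot: [0.197, 0.679, -0.197, 0.679]
contact_force: [-0.2, -0.3, -0.1]
opening: 25.9
```

```bash
python3 dep.py
```

```text
tip depth 57.2 lat 2.0 z blade 59.9 F along -0.31 Flat 0.01 Fz -0.09 tq [-0.05 -0.05 -0.03] open 25.9 t 14.85
```

play_rows(
  plan=[
    [0.0,0,0.001,0,0,0,0],
    [0.0,0,0.001,0,0,0,0],
    [0.0,0,0.001,0,0,0,0],
    [0.0,0,0.001,0,0,0,0],
    [0.0,0,0.001,0,0,0,0],
  ],
)

```text
clock: 15.35
tcp_pos: [500.1, 71.7, 69.0]
tcp_rot: [0.197, 0.679, -0.197, 0.679]
contact_force: [-0.4, 0.2, -1.5]
opening: 26.2
```

```bash
python3 dep.py
```

```text
tip depth 62.1 lat 2.0 z blade 59.9 F along -0.03 Flat 0.46 Fz -1.52 tq [-0.03 -0.05 -0.01] open 26.2 t 15.35
```

play_rows(
  plan=[
    [0.0,0,0.001,0,0,0,0],
    [0.0,0,0.001,0,0,0,0],
    [0.0,0,0.001,0,0,0,0],
    [0.0,0,0.001,0,0,0,0],
    [0.0,0,0.001,0,0,0,0],
  ],
)

```text
clock: 15.85
tcp_pos: [502.7, 75.9, 69.0]
tcp_rot: [0.197, 0.679, -0.197, 0.679]
contact_force: [-1.5, -1.3, -0.3]
opening: 25.5
```

```bash
python3 dep.py
```

```text
tip depth 67.1 lat 2.1 z blade 59.9 F along -1.93 Flat 0.58 Fz -0.32 tq [-0.27  0.14  0.01] open 25.5 t 15.85
```

play_rows(
  plan=[
    [0.0,0,0.001,0,0,0,0],
    [0.0,0,0.001,0,0,0,0],
    [0.0,0,0.001,0,0,0,0],
    [0.0,0,0.001,0,0,0,0],
    [0.0,0,0.001,0,0,0,0],
  ],
)

```text
clock: 16.35
tcp_pos: [505.6, 80.2, 69.1]
tcp_rot: [0.197, 0.679, -0.197, 0.679]
contact_force: [0.0, -1.4, -0.4]
opening: 25.8
```

```bash
python3 dep.py
```

```text
tip depth 72.3 lat 2.0 z blade 60.0 F along -1.16 Flat -0.78 Fz -0.38 tq [-0.19  0.    0.04] open 25.8 t 16.35
```

play_rows(
  plan=[
    [0.0,0,0.0015,0,0,0,0],
    [0.0,0,0.0015,0,0,0,0],
    [0.0,0,0.0015,0,0,0,0],
    [0.0,0,0.0015,0,0,0,0],
    [0.0,0,0.0015,0,0,0,0],
  ],
)

```text
clock: 16.85
tcp_pos: [509.6, 86.6, 69.1]
tcp_rot: [0.197, 0.679, -0.197, 0.679]
contact_force: [-0.2, 0.0, 0.6]
opening: 25.8
```

```bash
python3 dep.py
```

```text
tip depth 79.8 lat 1.9 z blade 60.0 F along -0.06 Flat 0.16 Fz 0.55 tq [-0.11  0.01 -0.01] open 25.8 t 16.85
```

play_rows(
  plan=[
    [0.0,0,0.0015,0,0,0,0],
    [0.0,0,0.0015,0,0,0,0],
    [0.0,0,0.0015,0,0,0,0],
    [0.0,0,0.0015,0,0,0,0],
    [0.0,0,0.0015,0,0,0,0],
  ],
)

```text
clock: 17.35
tcp_pos: [513.5, 93.0, 69.0]
tcp_rot: [0.197, 0.679, -0.197, 0.679]
contact_force: [-0.3, -1.0, -0.0]
opening: 25.7
```

```bash
python3 dep.py
```

```text
tip depth 87.3 lat 2.0 z blade 59.9 F along -0.99 Flat -0.22 Fz -0.03 tq [-0.06 -0.02  0.02] open 25.7 t 17.35
```

play_rows(
  plan=[
    [0.0,0,0.0015,0,0,0,0],
    [0.0,0,0.0015,0,0,0,0],
    [0.0,0,0.0015,0,0,0,0],
    [0.0,0,0.0015,0,0,0,0],
    [0.0,0,0.0015,0,0,0,0],
  ],
)

```text
clock: 17.85
tcp_pos: [517.5, 99.3, 69.0]
tcp_rot: [0.197, 0.679, -0.197, 0.679]
contact_force: [-0.4, 0.2, -1.0]
opening: 25.8
```

```bash
python3 dep.py
```

```text
tip depth 94.7 lat 2.0 z blade 59.9 F along -0.07 Flat 0.45 Fz -1.02 tq [-0.05 -0.03  0.06] open 25.8 t 17.85
```

play_rows(
  plan=[
    [0.0,0,0.0015,0,0,0,0],
    [0.0,0,0.0015,0,0,0,0],
    [0.0,0,0.0015,0,0,0,0],
    [0.0,0,0.0015,0,0,0,0],
    [0.0,0,0.001,0,0,0,0],
  ],
)

```text
clock: 18.35
tcp_pos: [521.3, 105.2, 69.1]
tcp_rot: [0.197, 0.679, -0.197, 0.679]
contact_force: [-0.0, 0.4, -1.7]
opening: 26.0
```

```bash
python3 dep.py
```

```text
tip depth 101.7 lat 2.0 z blade 60.0 F along 0.33 Flat 0.21 Fz -1.68 tq [-0.02 -0.01 -0.06] open 26.0 t 18.35
```

play_rows(
  plan=[
    [0.0,0,0.0007,0,0,0,0],
    [0.0,0,0.0007,0,0,0,0],
    [0.0,0,0.0006,0,0,0,0],
    [0.0,0,0,0,0,0,0],
    [0.0,0,0,0,0,0,0],
  ],
)

```text
clock: 18.85
tcp_pos: [522.2, 106.7, 69.1]
tcp_rot: [0.197, 0.679, -0.197, 0.679]
contact_force: [0.6, -0.1, -2.3]
opening: 26.1
```

```bash
python3 dep.py
```

```text
tip depth 103.6 lat 2.0 z blade 60.0 F along 0.23 Flat -0.57 Fz -2.26 tq [-0.03 -0.05  0.03] open 26.1 t 18.85
```

play_rows(
  plan=[
    [0.0,0,0.0007,0,0,0,0],
    [0.0,0,0.0007,0,0,0,0],
    [0.0,0,0,0,0,0,0],
    [0.0,0,0,0,0,0,0],
    [0.0,0,0,0,0,0,0],
  ],
)

```text
clock: 19.35
tcp_pos: [523.0, 107.9, 69.1]
tcp_rot: [0.197, 0.679, -0.197, 0.679]
contact_force: [0.1, -0.3, -0.7]
opening: 25.6
```

```bash
python3 dep.py
```

```text
tip depth 105.0 lat 2.0 z blade 60.0 F along -0.18 Flat -0.28 Fz -0.66 tq [-0.07 -0.05 -0.04] open 25.6 t 19.35
```

play_rows(
  plan=[
    [0.0,0,0.0006,0,0,0,0],
    [0.0,0,0.0006,0,0,0,0],
    [0.0,0,0,0,0,0,0],
    [0.0,0,0,0,0,0,0],
    [0.0,0,0,0,0,0,0],
  ],
)

```text
clock: 19.85
tcp_pos: [523.5, 108.8, 69.0]
tcp_rot: [0.196, 0.679, -0.197, 0.679]
contact_force: [-1.4, -1.3, 0.2]
opening: 25.6
```

```bash
python3 dep.py
```

```text
tip depth 106.0 lat 2.0 z blade 59.9 F along -1.81 Flat 0.48 Fz 0.25 tq [-0.3   0.14 -0.04] open 25.6 t 19.85
```

play_rows(
  plan=[
    [0.0,0,-0.004,0,0,0,0],
    [0.0,0,-0.01,0,0,0,0],
    [0.0,0,-0.016,0,0,0,0],
    [0.0,0,-0.02,0,0,0,0],
    [0.0,0,-0.02,0,0,0,0],
  ],
)

```text
clock: 20.35
tcp_pos: [485.1, 48.5, 68.9]
tcp_rot: [0.197, 0.679, -0.197, 0.679]
contact_force: [0.7, -0.0, 0.2]
opening: 26.1
```

play_rows(
  plan=[
    [0.0,0,-0.02,0,0,0,0],
    [0.0,0,-0.02,0,0,0,0],
    [0.0,0,-0.02,0,0,0,0],
    [0.0,0,-0.014,0,0,0,0],
    [0.0,0,-0.006,0,0,0,0],
  ],
)

```text
clock: 20.85
tcp_pos: [442.5, -19.0, 68.9]
tcp_rot: [0.197, 0.679, -0.197, 0.679]
contact_force: [-0.3, 0.1, -0.6]
opening: 26.1
```

```bash
python3 dep.py
python3 - <<'E'
from plan import *
go([460.6,-147,69],8.2,10,0.0)
E
```

```text
tip depth -45.4 lat 2.3 z blade 59.8 F along -0.08 Flat 0.26 Fz -0.64 tq [-0.01 -0.08 -0.  ] open 26.1 t 20.85
now [442.5 -19.   68.9] jaw yaw -32.39 open 26.1 F [-0.3  0.1 -0.6] tq [-0.01 -0.08 -0.  ] t 20.85 q6 0.4
[0.000, -0.0000, -0.0098, 0.0084, -4.06, -0.00, 0.00],
[0.000, -0.0000, -0.0104, 0.0077, -4.06, -0.00, 0.00],
[0.000, -0.0000, -0.0109, 0.0069, -4.06, -0.00, 0.00],
[0.000, -0.0000, -0.0114, 0.0061, -4.06, -0.00, 0.00],
[0.000, -0.0000, -0.0118, 0.0053, -4.06, -0.00, 0.00]

[0.000, -0.0000, -0.0121, 0.0045, -4.06, -0.00, 0.00],
[0.000, -0.0000, -0.0124, 0.0036, -4.06, -0.00, 0.00],
[0.000, -0.0000, -0.0126, 0.0027, -4.06, -0.00, 0.00],
[0.000, -0.0000, -0.0128, 0.0018, -4.06, -0.00, 0.00],
[0.000, -0.0000, -0.0129, 0.0009, -4.06, -0.00, 0.00]
```

play_rows(
  plan=[
    [0.0,0,-0.0098,0.0084,-4.06,0,0],
    [0.0,0,-0.0104,0.0077,-4.06,0,0],
    [0.0,0,-0.0109,0.0069,-4.06,0,0],
    [0.0,0,-0.0114,0.0061,-4.06,0,0],
    [0.0,0,-0.0118,0.0053,-4.06,0,0],
  ],
)

```text
clock: 21.35
tcp_pos: [452.9, -82.3, 69.2]
tcp_rot: [0.073, 0.703, -0.073, 0.704]
contact_force: [-0.0, -0.5, -0.9]
opening: 26.0
```

play_rows(
  plan=[
    [0.0,0,-0.0121,0.0045,-4.06,0,0],
    [0.0,0,-0.0124,0.0036,-4.06,0,0],
    [0.0,0,-0.0126,0.0027,-4.06,0,0],
    [0.0,0,-0.0128,0.0018,-4.06,0,0],
    [0.0,0,-0.0129,0.0009,-4.06,0,0],
  ],
)

```text
clock: 21.85
tcp_pos: [462.2, -146.2, 69.1]
tcp_rot: [-0.052, 0.705, 0.052, 0.705]
contact_force: [0.0, -0.0, -0.8]
opening: 25.6
```

play_rows(
  plan=[
    [0.0,0.006,0,0,0,0,0],
    [0.0,0.01,0,0,0,0,0],
    [0.0,0.006,0,0,0,0,0],
    [0.0,0.004,0,0,0,0,0],
    [0.0,0,0,0,0,0,0],
  ],
)

```text
clock: 22.35
tcp_pos: [461.2, -144.9, 41.9]
tcp_rot: [-0.051, 0.706, 0.052, 0.705]
contact_force: [-0.7, -0.5, -1.2]
opening: 26.0
```

Run:
```python
from plan import *
go([460.6,-147,36.4],8.2,1,0.0)
```

```text
now [ 461.2 -144.9   41.9] jaw yaw 8.33 open 26.0 F [-0.7 -0.5 -1.2] tq [-0.01 -0.1  -0.01] t 22.35 q6 -0.56
[0.000, 0.0055, -0.0020, -0.0009, 0.13, -0.11, -0.07],
```

Lower the last 5.5 mm to the height at which it was gripped, then release.

play_rows(
  plan=[
    [0.0,0.002,0,0,0,0,0],
    [0.0,0.002,0,0,0,0,0],
    [0.0,0.001,0,0,0,0,0],
    [0.0,0,0,0,0,0,0],
    [0.0,0,0,0,0,0,0],
  ],
)

```text
clock: 22.85
tcp_pos: [462.1, -145.7, 38.2]
tcp_rot: [-0.051, 0.705, 0.051, 0.705]
contact_force: [-0.2, -0.3, -1.5]
opening: 26.2
```

play_rows(
  plan=[
    [0.0,0.0005,0,0,0,0,0],
    [0.0,0,0,0,0,0,0],
    [0.03,0,0,0,0,0,0],
    [0.035,0,0,0,0,0,0],
    [0.05,0,0,0,0,0,0],
  ],
)

```text
clock: 23.35
tcp_pos: [462.1, -145.8, 37.7]
tcp_rot: [-0.051, 0.705, 0.051, 0.705]
contact_force: [0.1, -0.8, -0.3]
opening: 38.4
```

play_rows(
  plan=[
    [0.06,0,0,0,0,0,0],
    [0.06,-0.01,0,0,0,0,0],
    [0.06,-0.03,0,0,0,0,0],
    [0.06,-0.05,0,0,0,0,0],
    [0.06,-0.05,0,0,0,0,0],
  ],
)

```text
clock: 23.85
tcp_pos: [461.2, -145.4, 179.0]
tcp_rot: [-0.051, 0.706, 0.052, 0.705]
contact_force: [1.5, -0.8, -0.2]
opening: 60.0
```

play_rows(
  plan=[
    [0.06,-0.03,-0.03,0,0,0,0],
    [0.06,0,-0.03,-0.03,0,0,0],
    [0.06,0,-0.03,-0.03,0,0,0],
    [0.06,0,-0.02,-0.02,0,0,0],
    [0.06,0,0,0,0,0,0],
  ],
)

```text
clock: 24.35
tcp_pos: [397.3, -268.2, 208.5]
tcp_rot: [-0.05, 0.705, 0.049, 0.706]
contact_force: [1.1, 0.5, 0.9]
opening: 59.8
```

Run:
```python
from plan import *
t=arm.capture('top');s=arm.capture('side')
cv2.imwrite('pics/t20.png',t[:,:,::-1]);cv2.imwrite('pics/s20.png',s[:,:,::-1])
st=arm.get_state();print(st['tcp_pos'],st['contact_force'],st['clock'])
for n,x0,y0 in(('side',160,150),('top',190,130)):
    crop(n,x0,y0,200,150,4,f'pics/{n}20c.png',{'side':s,'top':t}[n])
```

```text
[ 398.64958043 -266.34867698  208.16825521] [ 0.49214952 -0.31000777  0.97750131] 24.45
```

View pics/side20c.png

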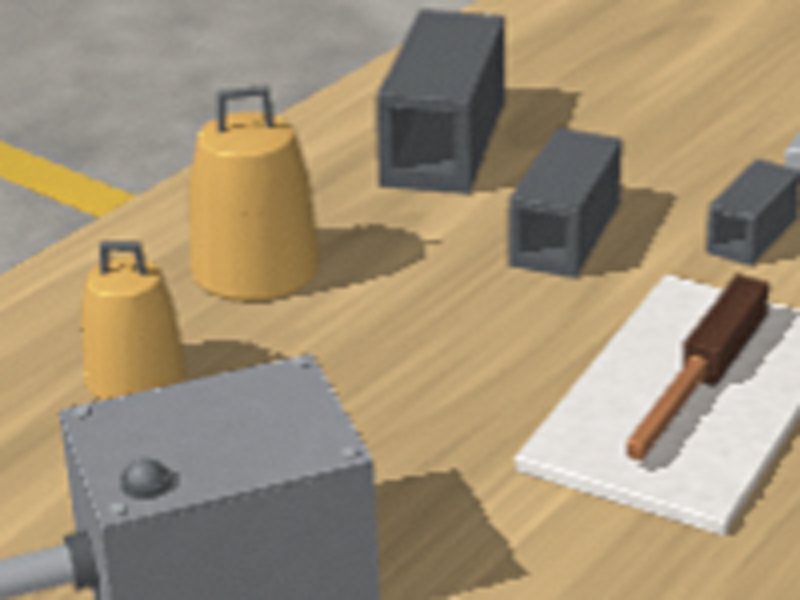

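View pics/t20.png

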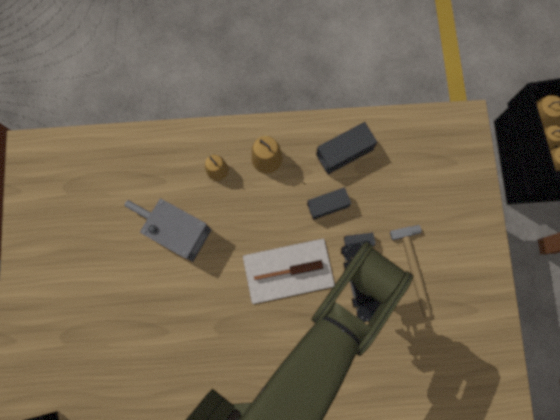

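The side picture shows the stick flat on the board: handle at crop (725,330), tip at (637,448), with the middle sleeve empty. In the top picture the stick runs from (258,276) to (322,266), fully on the board. The bells at (266,148) and (214,160) and the hammer head at (405,233) are where they started.

```bash
python3 -c "
from cell import arm
print(arm.get_state()['joint_velocities'].round(3)); print(arm.hand_in())"
```

```text
[ 0.03   0.006  0.002  0.001 -0.002 -0.001]
the job is handed in; nothing more can be done
None
```

The job is handed in at about 24.5 s of the 53 s allowed. The toggle was off and I pushed it on.

**What I did:** I drew the stick from its sleeve by the blade and laid it on the board. Then I took it by the handle and felt through the opening with the blade's tip.

**Toggle:** The tip first met it about 62–67 mm deep, at about 2 N (59 mm expected for off), and I pushed it over. A second gentle contact came at 106 mm (103 mm expected for on), with almost no force in between. My depth scale reads about 3 mm too high, so both contacts fit a toggle that went from off to on. I judged this by feel only, as the toggle cannot be seen.

**Last checks:** The final pictures show the stick lying flat and fully on the board. The bells and hammer look unmoved, and the gripper touches nothing.

**What went wrong:** On the first laying-down I had gripped the blade too low, so the fingertips pressed on the board. The wrist read up to about 48 N in total (43 N vertical) for roughly half a second before I raised the arm. That is under the 120 N wrist limit. It is above 40 N, but it was the fingertips that touched, not the arm or the gripper's body. From there the stick dropped 3–4 mm onto the board; the final release was about 1–2 mm.

**Camera:** The side camera's calibration was about 2 pixels off. I corrected for that using the gripper's known position.

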